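# Charge the stopper steriliser in the sparkling-wine cellar

## Robot

A 6-joint arm with a two-finger parallel gripper is mounted at the origin on the work surface. World frame = base frame: x ahead of the robot, y to its left, z up, the work surface at z = 0. Lengths are in mm, angles in rad, forces in N, time in s.
With the tool pointing down it reaches from about 325 to 775 mm from the base axis. Payload 5.5 kg.
Tool frame: the origin (TCP) lies at the very end of the fingers, on their centre line; the grasp point (between the pads) lies 19 mm behind it; z points along the fingers, y is the direction in which the jaws open and shut (so a half turn about z gives the same grasp; the last joint's range is limited). The gripper opens to 85 mm and grips with 20 to 120 N. Pads are 22 mm wide; open, the fingers measure 114 mm over their backs; the gripper's body (76 mm by 85 mm) begins 54 mm behind the grasp point. The pads swing forward as they close: fully open they stand 13 mm farther back than shut.
Start: joints at [1.162, 0.091, 1.231, -0, 1.82, -0.057], TCP at [206.758, 563.265, 231.275] pointing down, gripper open.
Joint ranges: [-2.87, 2.87], [-0.86, 2.18], [0.17, 2.46], [-1.51, 4.65], [0.06, 2.69], [-2.65, 2.65]. Speed limits (rad/s): [2.57, 2.57, 3.01, 3.14, 3.14, 3.14].

## Interface

Orientations are given as a unit quaternion [w, x, y, z].
In Python, from workcell import get_state, get_image, close_job gives the robot as it stands.
- The arm moves only by the tool move_arm, never from a script. Its argument "motion" is text: rows parted by semicolons, each of 7 numbers parted by spaces: the shift along the world's x, y, z in m, then the turn, a rotation vector about the world's x, y, z in rad, then the opening, from 0 (shut) to 1 (fully open). A call has 1 to 12 rows; each row is the pose to reach, as a shift and turn from the pose measured when the call began; what a row does not reach only later rows make up. A row lasts 1/12 s, in which the tool goes at most 41.7 mm and 7.16 degrees, less where a joint would pass 70% of its speed; a pose out of reach is approached as far as the arm can. A call with a gripper value outside its range is refused whole. The fingers move at their own pace and stop on an object; "force" is the grip in N (left out, the last holds). Time passes only in rows, so rows that repeat a pose let the fingers close. It gives the time, the measured TCP pose, the force and the opening at its end, in the units of the state.
- get_state(): the state, without advancing time (a new reading comes with each control period).
- get_image(name): name is "scene" or "top" or "wrist"; returns a dict with "color" (420x560x3 uint8, blue, green, red), "fx", "fy", "cx", "cy" (pixels), "D" ([k1, k2, p1, p2, k3] as OpenCV has them; the pictures are not rectified), "T" (4x4, takes a point from camera to world coordinates); the wrist camera has in their place "T_tool_cam" (4x4, takes a point from camera to tool coordinates, whose origin is the TCP and whose axes are the flange's). Camera axes: x right, y up, looking along -z (the intrinsics and any distortion apply to the point x, -y, -z); pixel columns grow to the right and rows downward; lengths in mm; the calibration is good to about 2 mm. A picture is of the moment at which its call begins: read the wrist's pose just before it. There is no depth.
- close_job(): hands the job in, once; it reports no verdict.
The state is a dict: "time": time; "q": joint angles; "qvel": joint speeds; "joint_efforts": joint torques, N m; "tool_pos": TCP position; "orientation": TCP orientation; "force": force on the tool from outside, world axes, zero at the start; "wrist_torque": the same for the moment, N m; "gripper_width": finger opening in mm.
Only numpy, scipy, OpenCV 4.12 (cv2) and the standard library are available. Lean on these libraries where they do the work, as an engineer would, in place of code of your own. Each camera call takes 0.05 s, during which the arm holds its last target.

## Task

Load the steriliser: swing the clear lid of the yellow box fully back until it snaps open, and only then tip the box right over by its red handle so that its stoppers fall into the steel tub, then bring the box back upright. Put the stoppers standing on the bench into the tub as well, and when every stopper is in, close the tub's steel lid and press it until it clicks shut. Finally turn the timer knob three clicks clockwise from where it stands, and leave the bottle, jar and wrench where they are.

Things in the scene. Friction and masses are not known exactly. Their poses are not given: they have to be found in the camera images.
- station: the steriliser: a fixed base plate with an open steel tub and, to the right of the tub, a grey pedestal carrying the yellow tipping box. Origin on the bench under it; own x points away from the robot at yaw 0, own y from box to tub. The tub is 150 mm (x) by 160 mm (y) outside, walls 5 mm, centred at own (0, 85 mm), inner floor 11 mm and rim 90 mm above the bench
- tipbox (a joint): angle of the yellow tipping box about its pivot (rad): 0 upright, 2.1 fully tipped over towards the tub (+y), where it is stopped. The pivot is stiff: the box stays at whatever angle it is left. Inside it is 78 mm (x) by 96 mm (y), walls 43 mm high; its wall on the tub side flares outward as a pouring lip. Fully tipped, the stoppers slide out into the tub, provided the lid is latched open. About 5 to 10 N at the red handle turn it
- tip_handle (a point): grip point of the red handle of the tipping box: a round bar 16 mm in diameter and about 75 mm long, along station x, standing out towards the robot in front of the box, carried on a crank 80 mm from the pivot; the bar reaches about 25 mm to either side of this point clear of the crank. With the box upright it lies level with the pivot on the side away from the tub (own -y); as the box tips it rises over the pivot and comes down towards the tub. Turns with the box
- tip_pivot (a point): the pivot of the tipping box, 112 mm above the bench, on the axis (along station x, horizontal) under the pouring lip; turns with the station only, its axes are those of the station
- boxlid (a joint): angle of the clear hinged lid of the yellow box, relative to the box (rad): 0 shut, 2.2 fully back. It is a click-stop hinge with stops at 0 (shut), 1.1 (half open) and 2.2: let go between two stops it springs to the nearer, so it must be carried past the second detent at 1.65 to snap fully back, where it stays even with the box tipped. Takes 2 to 3 N at the tab
- boxlid_tab (a point): centre of the black cross-tab at the free edge of the clear lid: a bar 14 mm in diameter and 30 mm long along station x, on a 12 mm wide neck, 152 mm from the lid hinge (26 mm beyond the edge of the lid). Shut, it lies over the tub, about 160 mm above the bench. It can be pinched across its two ends from above and turns between the fingers
- boxlid_hinge (a point): point on the hinge axis of the clear lid (along station x), at the top of the box wall away from the tub; the lid swings up from the tub side and over towards own -y
- tublid (a joint): angle of the steel lid of the tub (rad): 0 shut and latched, 1.8 standing open. A damped click-stop hinge with stops at 1.8, 0.9 (half open) and 0: let go between two stops it moves to the nearer, so it must be brought down and pressed past the last detent at about 0.45, with 6 to 15 N, to go fully to 0. Damping about 0.2 N m s/rad: move it slowly
- tublid_handle (a point): grip point of the blue handle of the tub lid: a round bar 16 mm in diameter along station y, sticking out 85 mm beyond the lid's own +y edge, 90 mm from the hinge; this point is 58 mm out from the edge. Lid shut, it lies about 95 mm above the bench
- tublid_hinge (a point): point on the hinge axis of the tub lid (along station y), at the tub's far (+x) rim, 90 mm above the bench; the lid closes towards the robot
- tublid_press (a point): point on the outer face of the tub lid, 125 mm from the hinge, near its free front edge, where it can be pressed shut; lid shut, it lies 99 mm above the bench. The lid is 8 mm thick, 150 mm by 160 mm
- timer (a joint): angle of the black timer knob (rad), 0 at the start, growing as it turns clockwise seen from above. It has click stops every 0.393 rad (22.5 degrees) up to 2.36; let go between two it springs to the nearer one; about 0.1 N m carries it over a click
- timer_grip (a point): on the knob's axis, at the height to grip, about 82 mm above the bench. The knob has a finger bar 14 mm thick, 42 mm long, 32 mm tall (top about 89 mm above the bench); own x lies along the bar and turns with the knob. It sits on a fixed grey block 110 by 110 by 45 mm
- stopper1: cream silicone bottle stopper, a tapered round bung 34 mm tall, 28 mm across at its narrow foot and 34 mm across over its top 10 mm, about 30 g; origin at the centre of its foot, own z towards its wide top; one of those that start inside the yellow box, or absent
- stopper2: cream silicone bottle stopper, a tapered round bung 34 mm tall, 28 mm across at its narrow foot and 34 mm across over its top 10 mm, about 30 g; origin at the centre of its foot, own z towards its wide top; one of those that start inside the yellow box, or absent
- stopper3: cream silicone bottle stopper, a tapered round bung 34 mm tall, 28 mm across at its narrow foot and 34 mm across over its top 10 mm, about 30 g; origin at the centre of its foot, own z towards its wide top; one of those that start inside the yellow box, or absent
- stopper4: cream silicone bottle stopper, a tapered round bung 34 mm tall, 28 mm across at its narrow foot and 34 mm across over its top 10 mm, about 30 g; origin at the centre of its foot, own z towards its wide top; one of those that start inside the yellow box, or absent
- stopper5: cream silicone bottle stopper, a tapered round bung 34 mm tall, 28 mm across at its narrow foot and 34 mm across over its top 10 mm, about 30 g; origin at the centre of its foot, own z towards its wide top; one of those that start standing on the bench to the left, or absent
- stopper6: cream silicone bottle stopper, a tapered round bung 34 mm tall, 28 mm across at its narrow foot and 34 mm across over its top 10 mm, about 30 g; origin at the centre of its foot, own z towards its wide top; one of those that start standing on the bench to the left, or absent
- stopper7: cream silicone bottle stopper, a tapered round bung 34 mm tall, 28 mm across at its narrow foot and 34 mm across over its top 10 mm, about 30 g; origin at the centre of its foot, own z towards its wide top; one of those that start standing on the bench to the left, or absent
- bottle: closed wine bottle, yellowish, 74 mm across and 240 mm tall, standing; leave it alone; origin at the centre of its foot
- jar: amber jar, 70 mm across and 90 mm tall, standing; leave it alone; origin at the centre of its foot
- wrench: wrench 180 mm long lying on the bench beyond the steriliser; leave it alone; origin at its middle, own x along it
There are look-alikes about, which are no part of the job. Of the things that look like the part that bears timer, take the one that is farthest to the robot's right at the start.

How it is judged (in metres and radians):
On the way, in this order (a step that is already met when the one before it is completed fails the run):
1. the clear lid of the yellow box is swung fully back past its detent, the box still upright (value of joint boxlid above 1.95 rad and value of joint tipbox below 0.1 rad), for 0.2 s.
2. the yellow box is tipped right over towards the tub, its lid still fully back (value of joint tipbox above 1.9 rad and value of joint boxlid above 1.8 rad), for 0.2 s.
3. the yellow box is back upright (value of joint tipbox below 0.1 rad), for 0.2 s.
4. every stopper is in the tub and the tub lid is pressed shut past its catch, the timer not yet turned (x of stopper1 in the frame of station between -0.075 and 0.075 m and y of stopper1 in the frame of station between 0.005 and 0.165 m and z of stopper1 in the frame of station between 0 and 0.09 m and x of stopper2 in the frame of station between -0.075 and 0.075 m and y of stopper2 in the frame of station between 0.005 and 0.165 m and z of stopper2 in the frame of station between 0 and 0.09 m and x of stopper3 in the frame of station between -0.075 and 0.075 m and y of stopper3 in the frame of station between 0.005 and 0.165 m and z of stopper3 in the frame of station between 0 and 0.09 m and x of stopper4 in the frame of station between -0.075 and 0.075 m and y of stopper4 in the frame of station between 0.005 and 0.165 m and z of stopper4 in the frame of station between 0 and 0.09 m and x of stopper5 in the frame of station between -0.075 and 0.075 m and y of stopper5 in the frame of station between 0.005 and 0.165 m and z of stopper5 in the frame of station between 0 and 0.09 m and x of stopper6 in the frame of station between -0.075 and 0.075 m and y of stopper6 in the frame of station between 0.005 and 0.165 m and z of stopper6 in the frame of station between 0 and 0.09 m and x of stopper7 in the frame of station between -0.075 and 0.075 m and y of stopper7 in the frame of station between 0.005 and 0.165 m and z of stopper7 in the frame of station between 0 and 0.09 m and value of joint tublid below 0.04 rad and value of joint timer below 0.2 rad), for 0.2 s.
5. the timer knob stands three clicks clockwise from its start (value of joint timer between 1.0581 and 1.2981 rad), for 0.2 s.
At the end, for the whole second after the job is handed in: Every stopper is at rest inside the tub, the tub lid is shut (within 0.04 rad), the yellow box is upright (within 0.1 rad) and the timer knob stands at three clicks (1.178 rad, within 0.12) (all of step 5 and x of stopper1 in the frame of station between -0.075 and 0.075 m and y of stopper1 in the frame of station between 0.005 and 0.165 m and z of stopper1 in the frame of station between 0 and 0.09 m and x of stopper2 in the frame of station between -0.075 and 0.075 m and y of stopper2 in the frame of station between 0.005 and 0.165 m and z of stopper2 in the frame of station between 0 and 0.09 m and x of stopper3 in the frame of station between -0.075 and 0.075 m and y of stopper3 in the frame of station between 0.005 and 0.165 m and z of stopper3 in the frame of station between 0 and 0.09 m and x of stopper4 in the frame of station between -0.075 and 0.075 m and y of stopper4 in the frame of station between 0.005 and 0.165 m and z of stopper4 in the frame of station between 0 and 0.09 m and x of stopper5 in the frame of station between -0.075 and 0.075 m and y of stopper5 in the frame of station between 0.005 and 0.165 m and z of stopper5 in the frame of station between 0 and 0.09 m and x of stopper6 in the frame of station between -0.075 and 0.075 m and y of stopper6 in the frame of station between 0.005 and 0.165 m and z of stopper6 in the frame of station between 0 and 0.09 m and x of stopper7 in the frame of station between -0.075 and 0.075 m and y of stopper7 in the frame of station between 0.005 and 0.165 m and z of stopper7 in the frame of station between 0 and 0.09 m and value of joint tublid below 0.04 rad and value of joint tipbox below 0.1 rad and linear speed of each of stopper1, stopper2, stopper3, stopper4, stopper5, stopper6, stopper7 below 0.05 m/s); the robot touches nothing.
It fails at once if the yellow box is tipped while its lid is not fully back (value of joint tipbox above 0.35 rad and value of joint boxlid below 1.7 rad).
It fails at once if the bottle, the jar or the wrench is moved more than 40 mm (distance of any of bottle, jar, wrench from where it was at the start of the episode above 0.04 m).
Of stopper1, stopper2, stopper3, stopper4 only 2 to 4 are there at a start; the rules pass over those that are not, and their reading is None.
Of stopper5, stopper6, stopper7 only 1 to 3 are there at a start; the rules pass over those that are not, and their reading is None.
At some moment in a run one of stopper5, stopper6, stopper7 may be knocked a few centimetres aside while the robot is not near it.
Once in a run the grip may slacken for a moment while it holds something.
It also fails if it takes over 210 s, if anything falls off the work surface, if the arm or the gripper's body presses on something with over 40 N, if the wrist force passes 120 N, or if a joint passes its speed limit or range.

## Working session

There is one attempt and no reset: what is moved stays moved. The work goes in short steps, Python scripts to look and compute and a tool call to move; the robot and the scene stay as the last step left them, time stands still between calls to the robot, and variables do not carry over. Pictures are saved under pics/ and viewed, and the job is handed in when it is done.

Besides the shell and the picture viewer there is one more tool, called after "Call:" by a JSON object that holds its "fn" and its "kwargs". move_arm: Moves the arm, as the interface text tells. Its arguments: {"type":"object","properties":{"motion":{"type":"string"},"force":{"type":"number"}},"required":["motion"]}

```bash
ls; mkdir -p pics
cat > h.py <<'E'
import numpy as np, cv2
from workcell import get_state, get_image, close_job
from scipy.spatial.transform import Rotation as R
def K(im): return np.array([[im['fx'],0,im['cx']],[0,im['fy'],im['cy']],[0,0,1.]])
def snap(name,fn=None,scale=1,crop=None):
    s=get_state(); im=get_image(name)
    if name=='wrist':
        T=np.eye(4); q=s['orientation']; T[:3,:3]=R.from_quat([q[1],q[2],q[3],q[0]]).as_matrix(); T[:3,3]=s['tool_pos']
        im['T']=T@np.array(im['T_tool_cam'])
    im['T']=np.array(im['T'])
    if fn:
        c=im['color']
        if crop: c=c[crop[1]:crop[3],crop[0]:crop[2]]
        cv2.imwrite('pics/'+fn,cv2.resize(c,None,fx=scale,fy=scale,interpolation=cv2.INTER_CUBIC))
    return im
def ray(im,uv):
    p=cv2.undistortPoints(np.array([[uv]],float),K(im),np.array(im['D'],float))[0,0]
    d=im['T'][:3,:3]@np.array([p[0],-p[1],-1.]); return im['T'][:3,3],d/np.linalg.norm(d)
def onz(im,uv,z):
    o,d=ray(im,uv); return o+d*(z-o[2])/d[2]
def tri(l):
    A=np.zeros((3,3));b=np.zeros(3);rs=[ray(i,u) for i,u in l]
    for o,d in rs:
        M=np.eye(3)-np.outer(d,d);A+=M;b+=M@o
    x=np.linalg.solve(A,b); return x,[np.linalg.norm((np.eye(3)-np.outer(d,d))@(x-o)) for o,d in rs]
def proj(im,P):
    T=np.linalg.inv(im['T']);p=T[:3,:3]@np.array(P,float)+T[:3,3];p=np.array([p[0],-p[1],-p[2]])
    return cv2.projectPoints(p[None],np.zeros(3),np.zeros(3),K(im),np.array(im['D'],float))[0][0,0]
def pick(im_name):pass
E
python3 - <<'E'
from h import *
for n in ['scene','top','wrist']:
    im=snap(n,n+'0.png',1.4); print(n,im['T'].round(2).tolist(),im['fx'],im['D'])
s=get_state();print(s)
E
```

```text
pics
scene [[-0.9, -0.25, 0.37, 930.69], [0.45, -0.53, 0.72, 786.49], [0.02, 0.81, 0.58, 747.14], [0.0, 0.0, 0.0, 1.0]] 505.5520342427745 [-0.05935922  0.          0.          0.          0.        ]
top [[-0.01, 0.99, -0.16, 336.33], [-1.0, -0.01, 0.0, 4.26], [-0.0, 0.16, 0.99, 1281.26], [0.0, 0.0, 0.0, 1.0]] 454.6025022980391 [-0.10332919  0.          0.          0.          0.        ]
wrist [[0.34, -0.89, -0.29, 131.95], [0.94, 0.33, 0.11, 590.44], [-0.0, -0.31, 0.95, 372.11], [0.0, 0.0, 0.0, 1.0]] 298.02074931199445 [-0.03238824  0.          0.          0.          0.        ]
{'time': 0.15, 'q': array([ 1.16228615e+00,  9.17303904e-02,  1.23163440e+00,  2.53018607e-05,
        1.81976583e+00, -5.66822651e-02]), 'qvel': array([-0.00115787, -0.00254262, -0.00369679, -0.0009964 ,  0.00111735,
        0.00059168]), 'joint_efforts': array([ 1.58434570e-03, -4.59375465e+01, -4.18523598e+01, -1.10642991e-04,
        9.69425600e-03, -3.25599183e-05]), 'tool_pos': array([206.67072319, 563.06382006, 230.36977197]), 'orientation': array([-1.89187482e-04,  1.75004950e-01,  9.84567253e-01, -7.45449926e-04]), 'force': array([ 0.53578975, -0.64037367, -0.46006074]), 'wrist_torque': array([ 0.01954278, -0.01128418,  0.04698583]), 'gripper_width': 85.75635790393818}
```

View pics/scene0.png

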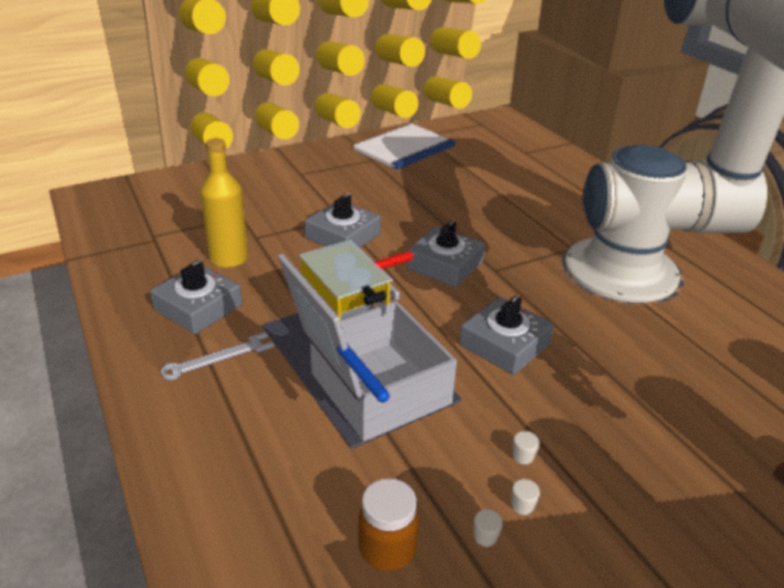

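View pics/top0.png

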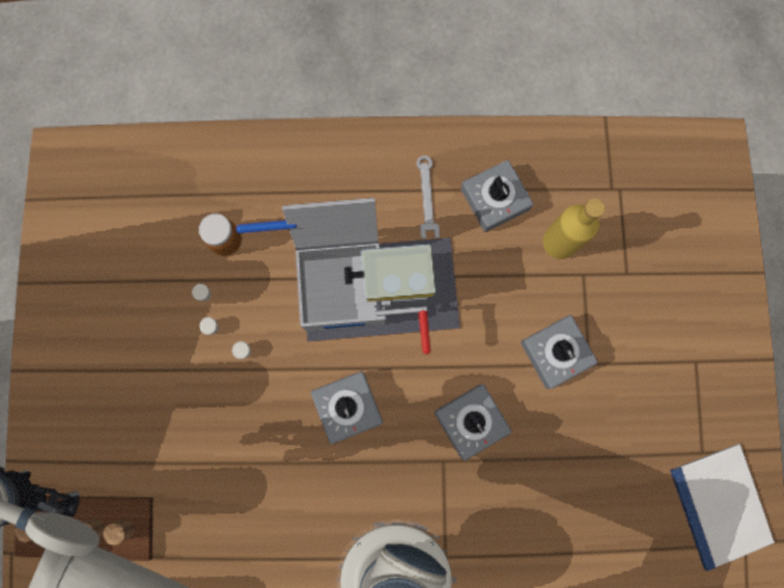

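View pics/wrist0.png

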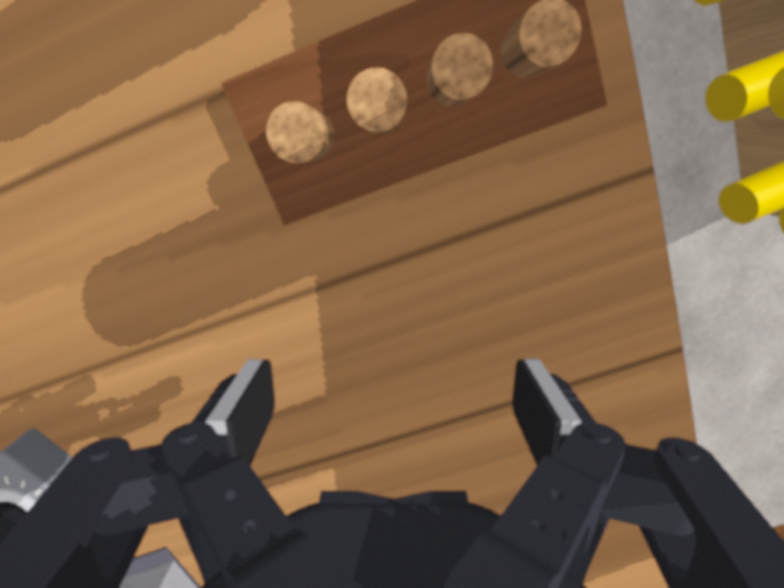

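Run:
```python
from h import *
im=snap('top','top1.png',4,(190,130,340,260))
im=snap('scene','scene1.png',4,(180,160,340,310))
im=snap('top','top2.png',4,(130,180,330,310))
im=snap('top','top3.png',4,(310,100,440,290))
```

```text
(no output)
```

View pics/top1.png

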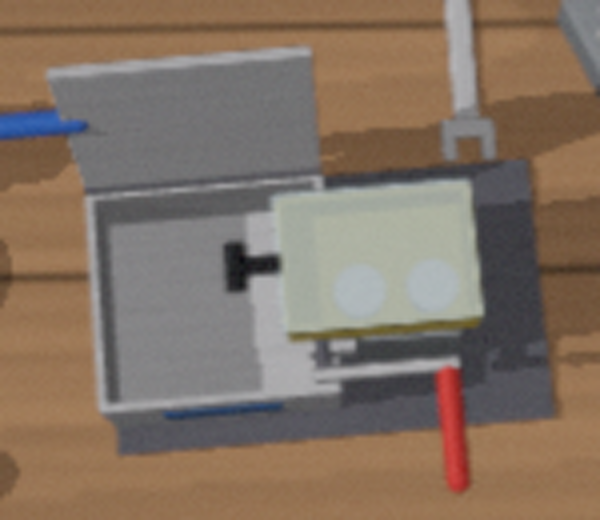

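View pics/scene1.png

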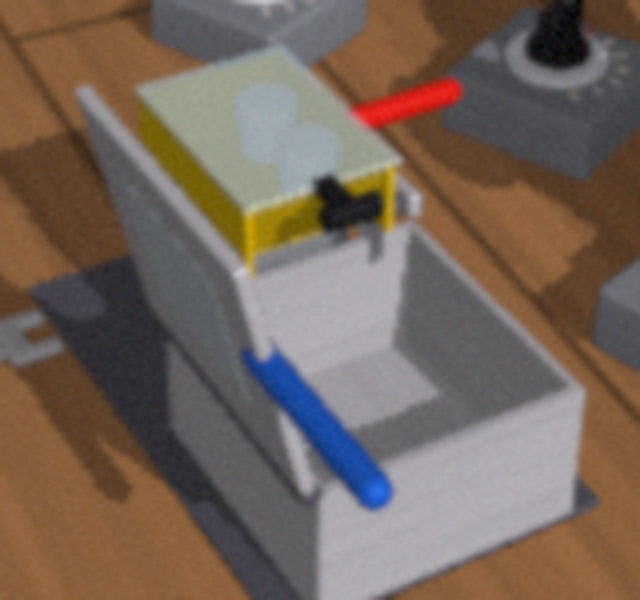

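View pics/top3.png

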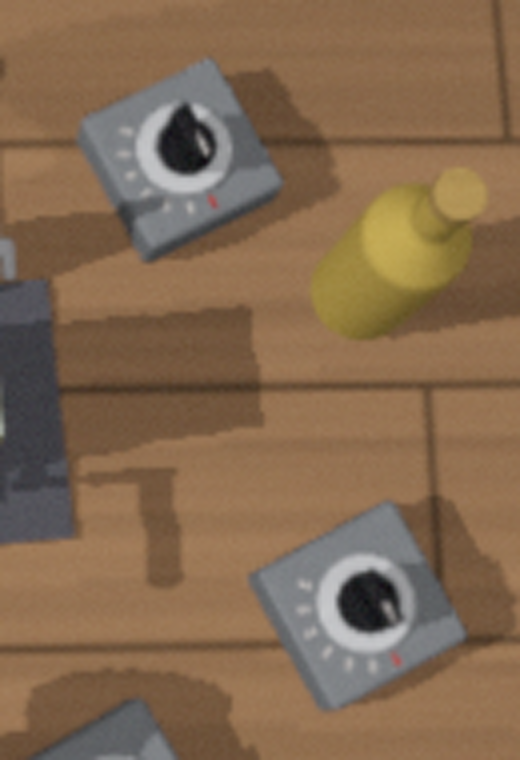

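```bash
cat > m1.py <<'E'
from h import *
t=snap('top');s=snap('scene')
a=lambda x,y:(x/4+190,y/4+130)
b=lambda x,y:(x/4+180,y/4+160)
FL=onz(t,a(88,197),90);NL=onz(t,a(103,412),90);FR=onz(t,a(322,180),90)
print(FL,NL,FR)
NL2=onz(s,b(583,388),90);NR2=onz(s,b(415,225),90);print('scene',NL2,NR2,tri([(t,a(103,412)),(s,b(583,388))]))
print('tab',tri([(t,a(236,266)),(s,b(338,200))]))
print('redtip',tri([(t,a(460,487)),(s,b(452,93))]))
print('redroot',tri([(t,a(448,370)),(s,b(358,115))]))
print('bluetip',onz(t,(238/1.4,229/1.4),180), tri([(t,(239/1.4,229/1.4)),(s,b(372,490))]))
for k in [(346,407),(474,421),(562,350),(498,190)]: print('knob',onz(t,np.array(k)/1.4,85))
for tt,ss in [((240,348),(525,440)),((207,324),(525,490)),((200,291),(488,520))]:
    print('stop',tri([(t,np.array(tt)/1.4),(s,np.array(ss)/1.4)]))
print('stop z34',[onz(t,np.array(k)/1.4,34) for k in [(240,348),(207,324),(200,291)]])
E
python3 m1.py
```

```text
[632.32068704 181.21699167  90.        ] [486.14600381 169.80720373  90.        ] [641.54623861  23.19004902  90.        ]
scene [487.26075848 171.76813992  90.        ] [499.91554491  18.44955146  90.        ] (array([486.24425307, 170.1217254 ,  88.33112125]), [np.float64(0.13884350054085853), np.float64(0.1388435005409974)])
tab (array([570.9039501 ,  74.61019457, 164.89639243]), [np.float64(3.6944519046276483), np.float64(3.694451904627912)])
redtip (array([432.24193594, -64.16639025, 108.03833343]), [np.float64(0.6053029159422618), np.float64(0.605302915942331)])
redroot (array([503.09804942, -54.9640486 , 119.19583096]), [np.float64(4.09453076822368), np.float64(4.094530768223649)])
bluetip [652.53627612 274.84964483 180.        ] (array([654.4511475 , 272.39016852, 178.64930663]), [np.float64(1.8283331683321145), np.float64(1.8283331683321153)])
knob [334.1731945   87.75985278  85.        ]
knob [ 304.60482373 -149.66124963   85.        ]
knob [ 433.74190265 -321.70672999   85.        ]
knob [ 751.55996581 -213.35819261   85.        ]
stop (array([451.53820293, 299.93391159,  35.54383508]), [np.float64(0.3118023475626898), np.float64(0.31180234756266245)])
stop (array([500.28524101, 367.71630427,  34.53360074]), [np.float64(0.377746986126155), np.float64(0.37774698612612845)])
stop (array([567.0925291 , 384.47773248,  34.30553518]), [np.float64(0.03849048154080605), np.float64(0.038490481540889916)])
stop z34 [array([451.44390696, 300.50511719,  34.        ]), array([500.07071717, 368.12271601,  34.        ]), array([567.11936543, 384.59545875,  34.        ])]
```

View pics/top2.png

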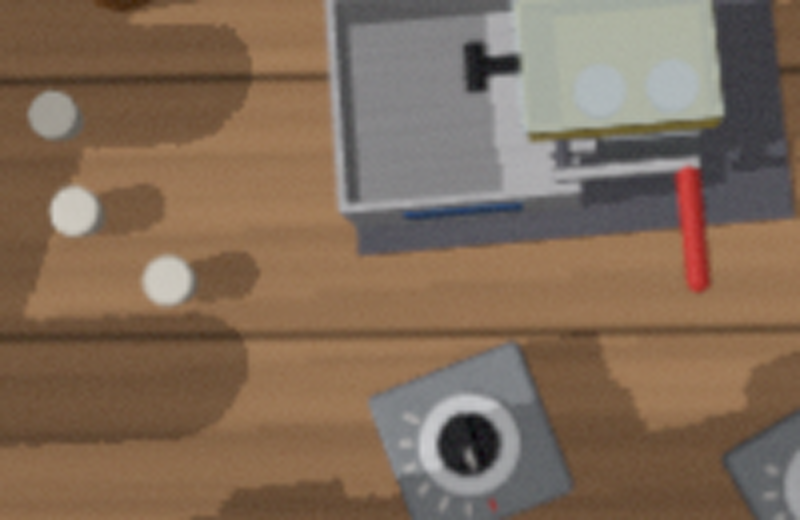

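The timers stand at top-view pixels (346,407), (474,421), (562,350) and (498,190) in the 1.4x view. The one at (562,350), y=-322, is farthest right, so that is the knob. The tab is the black bar at (236,266) in the crop. The box shows two stoppers and the bench three.

Call:
{"fn": "move_arm", "kwargs": {"motion": "0.364 -0.488 0.05 0 0 -1.148 0.6;0.364 -0.488 0.05 0 0 -1.148 0.6;0.364 -0.488 0.05 0 0 -1.148 0.6;0.364 -0.488 0.05 0 0 -1.148 0.6;0.364 -0.488 0.05 0 0 -1.148 0.6;0.364 -0.488 0.05 0 0 -1.148 0.6;0.364 -0.488 0.05 0 0 -1.148 0.6;0.364 -0.488 0.05 0 0 -1.148 0.6;0.364 -0.488 0.05 0 0 -1.148 0.6;0.364 -0.488 0.05 0 0 -1.148 0.6;0.364 -0.488 0.05 0 0 -1.148 0.6;0.364 -0.488 0.05 0 0 -1.148 0.6"}}

```text
time: 1.45
tool_pos: [505.5, 161.9, 272.6]
orientation: [0.0, 0.682, 0.732, 0.0]
force: [0.6, 1.1, -0.4]
gripper_width: 51.3
```

Run:
```python
from h import *
im=snap('wrist','w1.png',1.4);s=get_state();print(s['tool_pos'],s['orientation'],s['q'],s['time'])
```

```text
[509.19853982 155.81665262 272.33121087] [ 2.43471897e-03  6.84085251e-01  7.29397716e-01 -6.42823676e-04] [ 0.23612445 -0.07938995  1.32894476 -0.00503036  1.89043458  0.17044729] 1.5
```

View pics/w1.png

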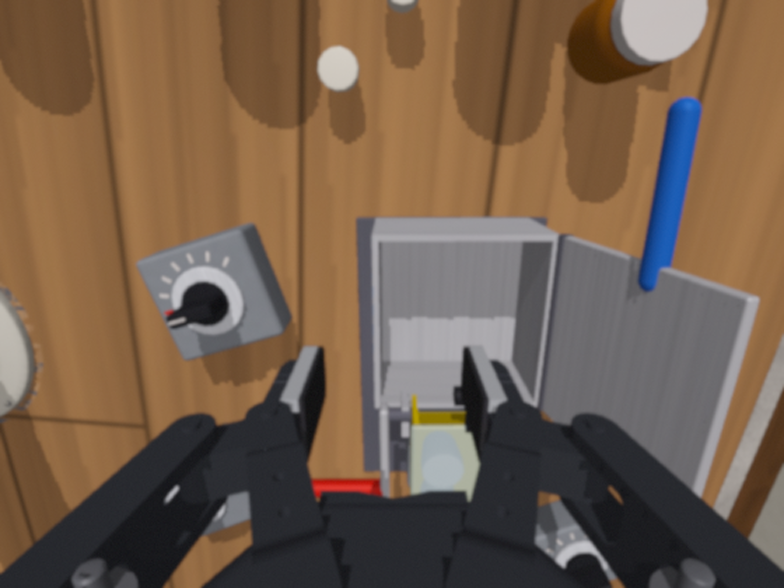

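Run:
```python
from h import *
im=snap('wrist','w2.png',3,(230,130,420,330))
for p in [(374,236),(558,236),(537,405),(377,405)]: print(onz(im,np.array(p)/1.4,90))
```

```text
[493.70483486 165.21902044  90.        ]
[639.41598977 174.72531633  90.        ]
[650.15990679  18.0731664   90.        ]
[504.20260081   9.41189974  90.        ]
```

View pics/w2.png

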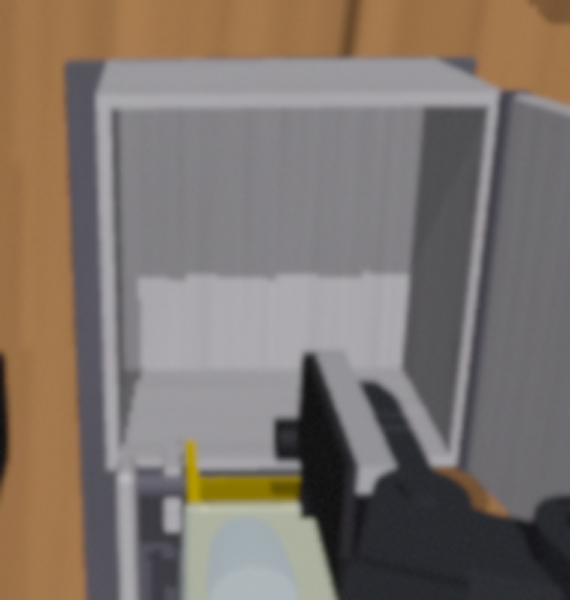

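Call:
{"fn": "move_arm", "kwargs": {"motion": "0.062 -0.081 0 0 0 0 0.6;0.062 -0.081 0 0 0 0 0.6;0.062 -0.081 0 0 0 0 0.6;0.062 -0.081 0 0 0 0 0.6;0.062 -0.081 0 0 0 0 0.6"}}

```text
time: 1.97
tool_pos: [569.4, 77.7, 271.4]
orientation: [0.0, 0.685, 0.729, -0.001]
force: [-0.7, -1.0, -0.9]
gripper_width: 51.3
```

Run:
```python
from h import *
im=snap('wrist','w3.png',1.4);s=get_state();print(s['tool_pos'],s['orientation'],s['q'],s['time'])
```

```text
[569.02940301  78.57064031 271.78643816] [ 3.90681220e-04  6.84308623e-01  7.29192210e-01 -5.25697570e-04] [ 7.87506271e-02  3.43182906e-02  1.21790302e+00 -1.35377636e-03
  1.88962270e+00  1.48407920e-02] 2.0167
```

View pics/w3.png

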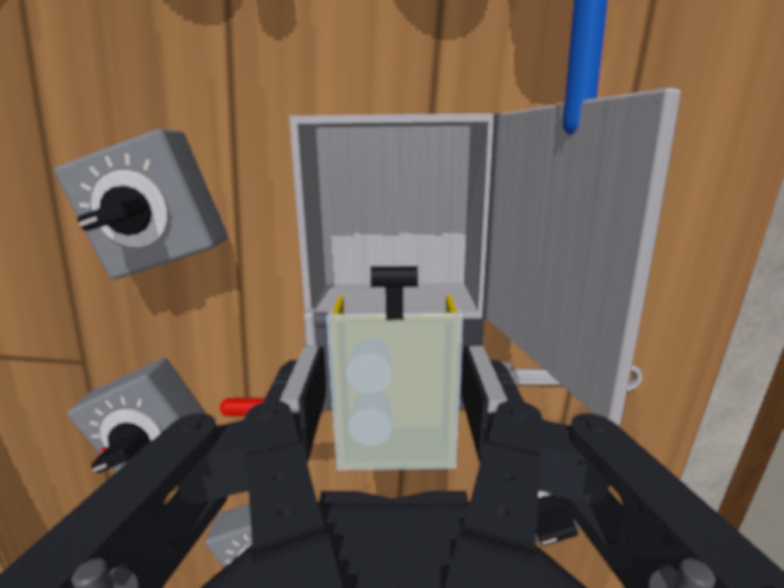

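Run:
```python
from h import *
im=snap('wrist','w4.png',4,(200,160,350,340));s=get_state();print(s['tool_pos'])
g=cv2.cvtColor(im['color'],cv2.COLOR_BGR2GRAY); m=(g<45).astype(np.uint8); m[:185]=0;m[206:]=0;m[:,:255]=0;m[:,310:]=0
n,l,st,c=cv2.connectedComponentsWithStats(m);print(st,c)
a=lambda x,y:(x/4+190,y/4+130)
t=snap('top');sc=snap('scene')
w=(394/1.4,277/1.4)
print(proj(im,s['tool_pos']))
print(tri([(im,w),(t,a(236,266))]),onz(im,w,160),onz(im,w,165),tri([(im,w),(sc,(345/4+180,205/4+160))]))
print([onz(im,np.array(p)/1.4,160) for p in [(334,314),(464,313),(456,468),(337,470)]])
```

```text
[568.8179302   79.10023612 272.16591467]
[[     0      0    560    420 234946]
 [   267    193     30      2     46]
 [   267    198     31      8    208]] [[279.49745473 209.51029173]
 [281.23913043 193.34782609]
 [281.99038462 201.44711538]]
[280.93435517 258.91658565]
(array([569.38752923,  77.00761821, 157.14328511]), [np.float64(0.0776320840954078), np.float64(0.07763208409551928)]) [569.39266618  77.87072934 160.        ] [569.28049208  79.44679405 165.        ] (array([570.80853144,  78.0762095 , 164.39595613]), [np.float64(1.8805966299096957), np.float64(1.8805966299097878)])
[array([531.70497323,  49.92394973, 160.        ]), array([616.84921258,  56.0757837 , 160.        ]), array([625.92305019, -70.1785644 , 160.        ]), array([536.20528303, -77.806716  , 160.        ])]
```

View pics/w4.png

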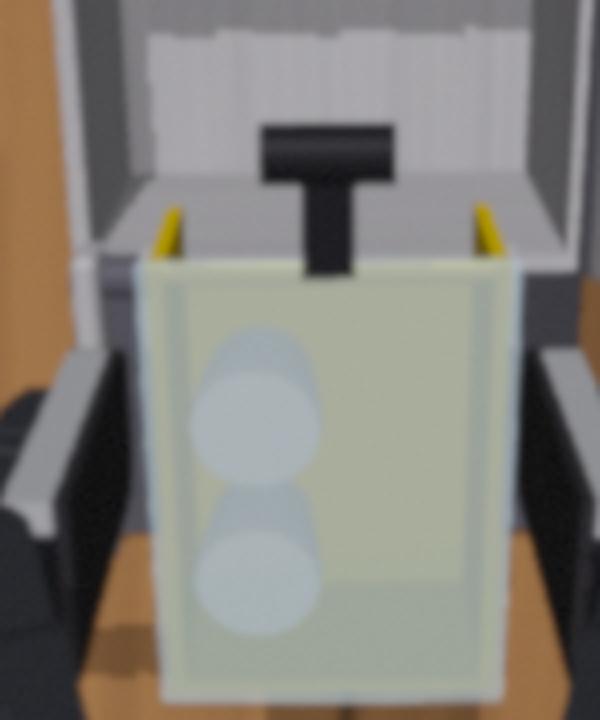

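Call:
{"fn": "move_arm", "kwargs": {"motion": "0.001 -0.002 -0.04 0 0 0.003 0.6;0.001 -0.002 -0.08 0 0 0.003 0.6;0.001 -0.002 -0.11 0 0 0.003 0.6;0.001 -0.002 -0.127 0 0 0.003 0.6;0.001 -0.002 -0.127 0 0 0.003 0.6;0.001 -0.002 -0.127 0 0 0.003 0.6"}}

```text
time: 2.67
tool_pos: [568.9, 78.3, 145.2]
orientation: [0.0, 0.682, 0.731, -0.001]
force: [0.8, 0.5, 0.4]
gripper_width: 51.5
```

Run:
```python
from h import *
im=snap('wrist','w5.png',1.4);s=get_state();print(s['tool_pos'],s['orientation'],s['force'])
im=snap('scene','s5.png',4,(180,130,340,280))
```

```text
[569.90961964  78.1957393  147.13306567] [1.57839886e-03 6.82031919e-01 7.31320461e-01 5.94749701e-04] [-0.79034397  0.23698045  1.05390853]
```

View pics/w5.png

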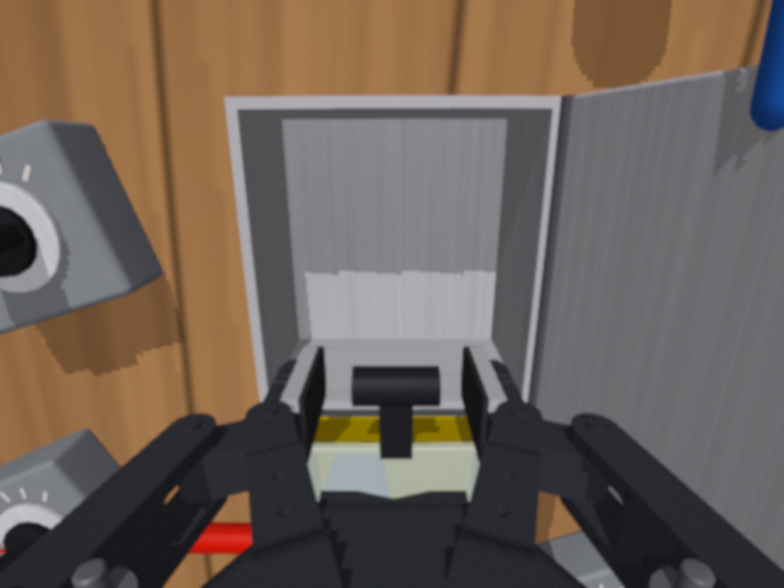

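View pics/s5.png

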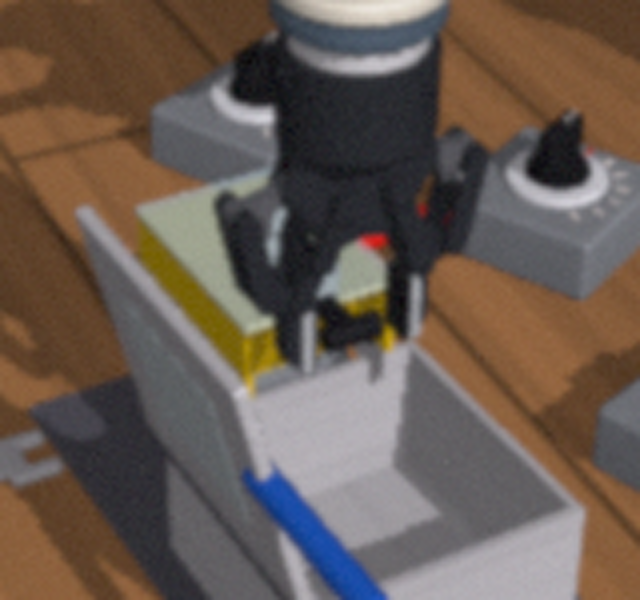

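Call:
{"fn": "move_arm", "kwargs": {"motion": "0 0 0 0 0 0 0.2;0 0 0 0 0 0 0.2;0 0 0 0 0 0 0.2;0 0 0 0 0 0 0.2;0 0 0 0 0 0 0.2;0 0 0 0 0 0 0.2", "force": 30}}

```text
time: 3.27
tool_pos: [570.1, 78.5, 151.3]
orientation: [0.002, 0.682, 0.731, 0.002]
force: [-7.3, 0.9, 7.8]
gripper_width: 28.8
```

Run:
```python
from h import *
im=snap('wrist','w6.png',1.4);s=get_state();print(s['tool_pos'],s['orientation'],s['force'],s['gripper_width'])
```

```text
[570.09451696  78.55072463 151.31748136] [0.00234086 0.6819021  0.73143704 0.00197516] [-6.61386895  0.58628243  7.90896465] 29.210988563135967
```

View pics/w6.png

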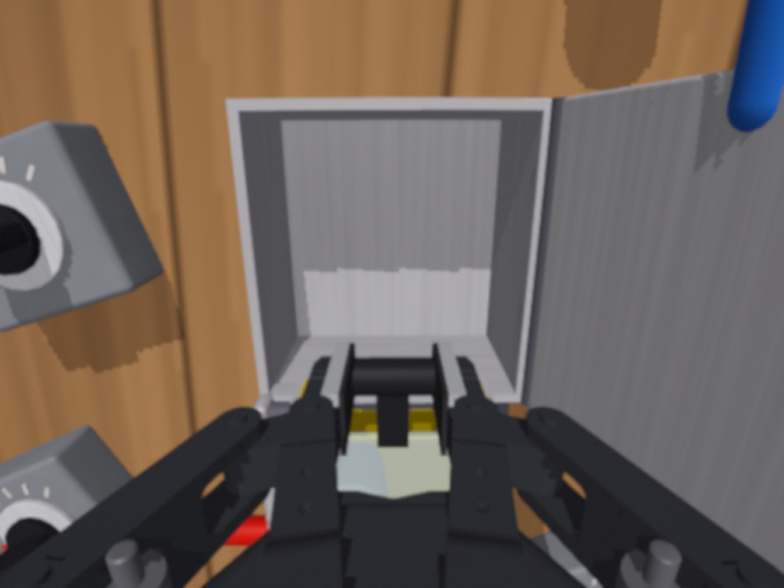

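Call:
{"fn": "move_arm", "kwargs": {"motion": "0 -0.001 0.015 0 0 0 0.2;0 -0.003 0.03 0 0 0 0.2;0 -0.007 0.045 0 0 0 0.2;0.001 -0.012 0.059 0 0 0 0.2;0.001 -0.019 0.073 0 0 0 0.2;0.002 -0.027 0.086 0 0 0 0.2;0.002 -0.036 0.098 0 0 0 0.2;0.003 -0.046 0.109 0 0 0 0.2;0.004 -0.057 0.119 0 0 0 0.2;0.005 -0.07 0.128 0 0 0 0.2;0.006 -0.083 0.136 0 0 0 0.2;0.006 -0.083 0.136 0 0 0 0.2"}}

```text
time: 4.32
tool_pos: [576.1, -6.9, 289.1]
orientation: [0.003, 0.683, 0.731, 0.002]
force: [-4.2, 1.2, -1.0]
gripper_width: 29.1
```

Run:
```python
from h import *
im=snap('scene','s7.png',3,(170,80,370,280));s=get_state();print(s['tool_pos'],s['force'],s['gripper_width'])
```

```text
[576.02027487  -5.68017797 288.3686758 ] [-3.75484438  1.34941992 -0.20569221] 28.881234332047516
```

View pics/s7.png

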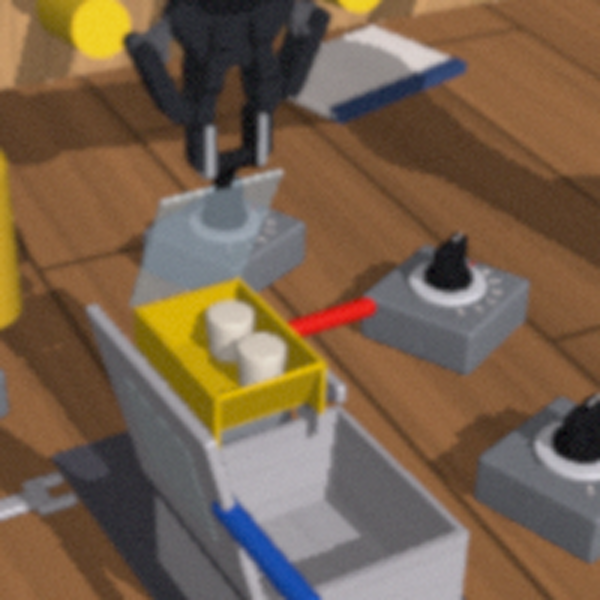

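Call:
{"fn": "move_arm", "kwargs": {"motion": "0.001 -0.021 0.009 0 0 0 0.2;0.003 -0.043 0.014 0 0 0 0.2;0.004 -0.066 0.016 0 0 0 0.2;0.005 -0.077 0.016 0 0 0 0.2;0.006 -0.088 0.015 0 0 0 0.2;0.007 -0.111 0.011 0 0 0 0.2;0.008 -0.122 0.008 0 0 0 0.2;0.009 -0.132 0.003 0 0 0 0.2;0.01 -0.145 -0.004 0 0 0 0.2;0.01 -0.153 -0.01 0 0 0 0.2;0.01 -0.153 -0.01 0 0 0 0.2;0.01 -0.153 -0.01 0 0 0 0.2"}}

```text
time: 5.37
tool_pos: [586.8, -160.4, 279.6]
orientation: [0.005, 0.683, 0.73, 0.003]
force: [4.0, -3.9, 6.2]
gripper_width: 29.1
```

Run:
```python
from h import *
im=snap('scene','s8.png',3,(170,80,370,280));s=get_state();print(s['tool_pos'],s['force'],s['gripper_width'])
im=snap('top','t8.png',3,(190,100,390,300))
```

```text
[ 586.85318383 -160.09431244  279.72501752] [ 3.33205451 -2.96920318  5.93937404] 28.988182164748796
```

View pics/s8.png

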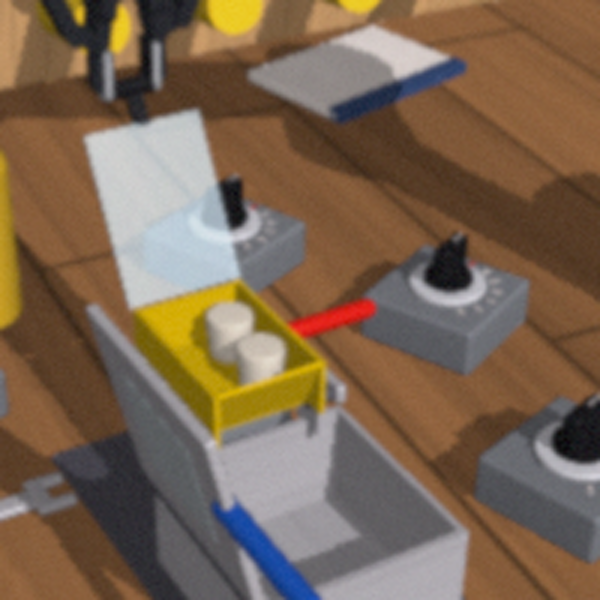

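View pics/t8.png

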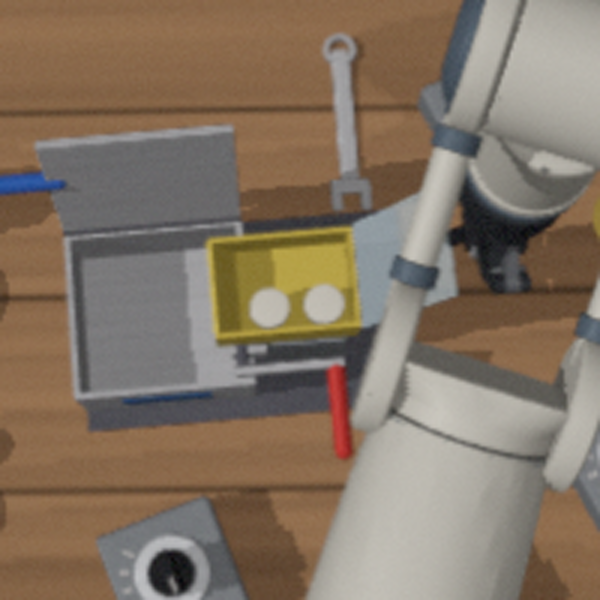

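Call:
{"fn": "move_arm", "kwargs": {"motion": "0 0 0 0 0 0 0.7;0 0 0 0 0 0 0.7;0 0 0 0 0 0 0.7;0 0 0 0 0 0 0.7;0 0 0.03 0 0 0 0.7;0 0 0.06 0 0 0 0.7;0 0 0.06 0 0 0 0.7"}}

```text
time: 6.05
tool_pos: [587.2, -159.9, 346.1]
orientation: [0.008, 0.683, 0.731, 0.005]
force: [0.7, -0.5, 2.3]
gripper_width: 60.1
```

Run:
```python
from h import *
im=snap('scene','s9.png',3,(170,80,370,280));s=get_state();print(s['tool_pos'],s['orientation'],s['force'],s['gripper_width'],s['time'],s['q'])
im=snap('wrist','w9.png',1.4)
```

```text
[ 587.332162   -159.91489519  343.94263543] [0.00759525 0.68267028 0.73067444 0.00429719] [0.59193224 0.32689088 0.23470944] 59.64185305429652 6.1 [-3.22554291e-01  1.55786499e-01  9.58347002e-01  1.65594155e-03
  2.01006966e+00 -3.89740789e-01]
```

View pics/s9.png

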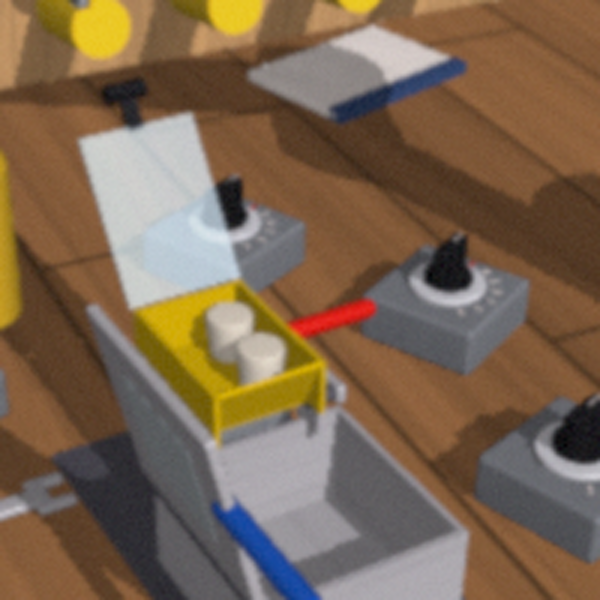

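View pics/w9.png

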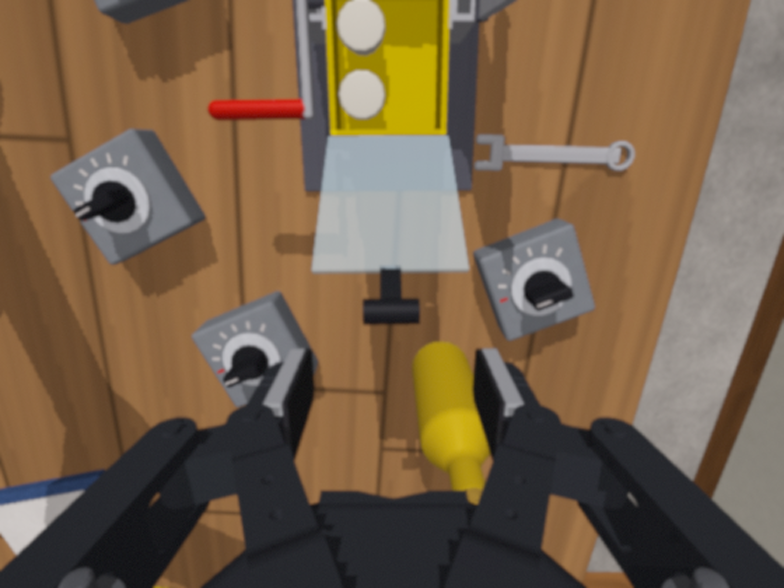

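Run:
```python
from h import *
im=snap('wrist');t=snap('top')
s=get_state();print(s['tool_pos'])
def red(c):
    h=cv2.cvtColor(c,cv2.COLOR_BGR2HSV);m=cv2.inRange(h,(0,180,90),(6,255,255))|cv2.inRange(h,(174,180,90),(180,255,255))
    n,l,st,ce=cv2.connectedComponentsWithStats(m);k=1+np.argmax(st[1:,4]);print(st[k],ce[k])
    p=np.argwhere(l==k)[:,::-1];r=cv2.minAreaRect(p.astype(np.float32));print(r)
    b=cv2.boxPoints(r);return ce[k],b
c1,b1=red(im['color']);c2,b2=red(t['color']);sc=snap('scene');c3,b3=red(sc['color'])
print('centroid',tri([(im,c1),(t,c2)]),tri([(im,c1),(t,c2),(sc,c3)]),tri([(im,c1),(sc,c3)]))
for p in b1: print(p,onz(im,p,112))
for p in b2: print(p,onz(t,p,112))
```

```text
[ 586.83796406 -159.82192533  338.58705506]
[149  71  68  15 912] [182.79934211  77.63267544]
((182.5, 78.0), (14.0, 67.0), 90.0)
[300 223   7  30 103] [303.39805825 237.15533981]
((303.05169677734375, 237.54270935058594), (29.153799057006836, 4.645645618438721), 84.5596694946289)
[267 180  28  13 184] [280.75      185.5923913]
((280.8853759765625, 185.72039794921875), (7.227151393890381, 27.85464859008789), 72.47442626953125)
centroid (array([469.37813147, -59.9694248 , 111.92223687]), [np.float64(0.37850474436825576), np.float64(0.37850474436826553)]) (array([468.9239492 , -59.73792535, 114.05561136]), [np.float64(1.1401278376734798), np.float64(0.49099775623305447), np.float64(1.3131734554954282)]) (array([468.95822002, -59.37162461, 114.19188096]), [np.float64(1.1955224324810132), np.float64(1.1955224324810165)])
[149.  71.] [430.6552047  -54.73182116 112.        ]
[216.  71.] [507.86521378 -50.05720609 112.        ]
[216.  85.] [507.95943229 -65.26943388 112.        ]
[149.  85.] [429.77413266 -70.03124333 112.        ]
[299.35733 223.25171] [505.76671987 -50.66422906 112.        ]
[303.98203 222.81125] [506.74295581 -62.71761336 112.        ]
[306.74606 251.83371] [431.12890789 -68.08890765 112.        ]
[302.12137 252.27417] [430.18158541 -56.15112228 112.        ]
```

Call:
{"fn": "move_arm", "kwargs": {"motion": "-0.03 0.02 0.01 0 0 -1.571 0.5;-0.06 0.04 0.01 0 0 -1.571 0.5;-0.09 0.06 0.01 0 0 -1.571 0.5;-0.123 0.1 0.01 0 0 -1.571 0.5;-0.123 0.1 0.01 0 0 -1.571 0.5;-0.123 0.1 0 0 0 -1.571 0.5;-0.123 0.1 -0.02 0 0 -1.571 0.5;-0.123 0.1 -0.05 0 0 -1.571 0.5;-0.123 0.1 -0.08 0 0 -1.571 0.5;-0.123 0.1 -0.12 0 0 -1.571 0.5;-0.123 0.1 -0.12 0 0 -1.571 0.5;-0.123 0.1 -0.12 0 0 -1.571 0.5"}}

```text
time: 7.3
tool_pos: [461.0, -59.3, 211.3]
orientation: [0.003, 0.998, 0.066, -0.006]
force: [0.5, 0.2, 1.4]
gripper_width: 42.9
```

Run:
```python
from h import *
im=snap('wrist','w10.png',1.4);s=get_state();print(s['tool_pos'],s['orientation'],s['q'],s['time'])
q=s['orientation'];print(R.from_quat([q[1],q[2],q[3],q[0]]).as_matrix().round(3))
```

```text
[462.03156574 -59.47759523 213.85620225] [ 0.00326421  0.99804305  0.06231779 -0.00398869] [-0.19496012 -0.2681009   1.59993215 -0.00860047  1.81580619  1.24905717] 7.35
[[ 0.992  0.124 -0.008]
 [ 0.124 -0.992 -0.007]
 [-0.008  0.006 -1.   ]]
```

View pics/w10.png

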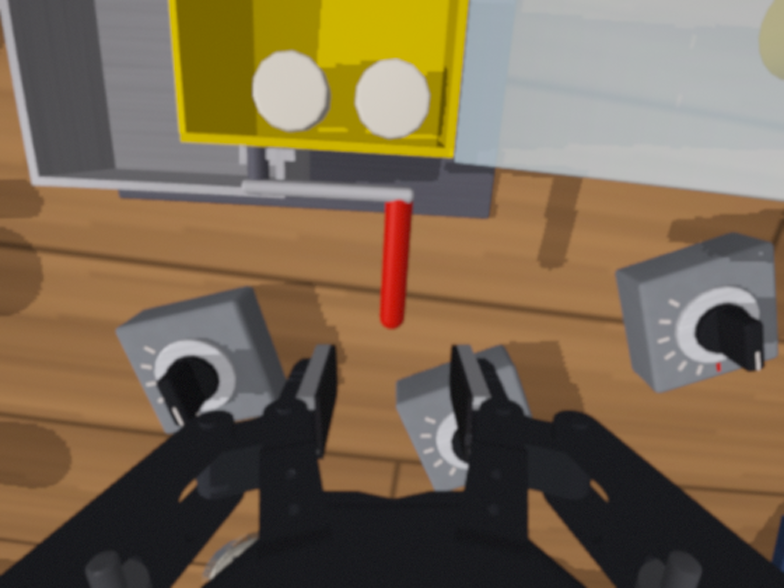

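Call:
{"fn": "move_arm", "kwargs": {"motion": "0.002 -0.001 -0.03 0 0 -0.06 0.5;0.002 -0.001 -0.06 0 0 -0.06 0.5;0.002 -0.001 -0.09 0 0 -0.06 0.5;0.002 -0.001 -0.11 0 0 -0.06 0.5;0.002 -0.001 -0.118 0 0 -0.06 0.5;0.002 -0.001 -0.118 0 0 -0.06 0.5;0.002 -0.001 -0.118 0 0 -0.06 0.5;0.002 -0.001 -0.118 0 0 -0.06 0.5"}}

```text
time: 8.02
tool_pos: [465.0, -60.6, 97.8]
orientation: [0.003, 0.999, 0.033, -0.003]
force: [0.8, -0.4, 1.0]
gripper_width: 42.6
```

Run:
```python
from h import *
im=snap('wrist','w11.png',1.4);s=get_state();print(s['tool_pos'],s['orientation'],s['force'],s['time'])
im=snap('scene','s11.png',3,(170,80,370,280))
```

```text
[465.08707801 -60.67154008  98.02009793] [ 0.00352588  0.99945784  0.03264343 -0.00244879] [ 0.58589435 -0.62115273  0.34678286] 8.0667
```

View pics/w11.png

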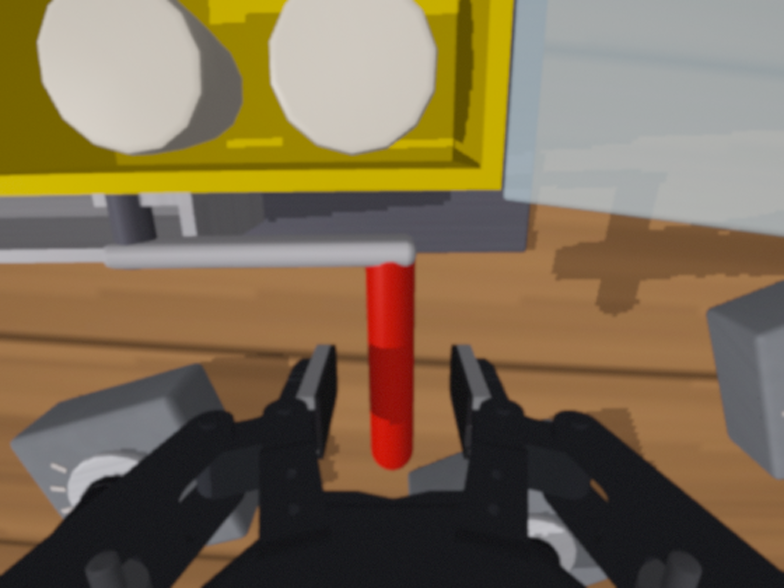

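View pics/s11.png

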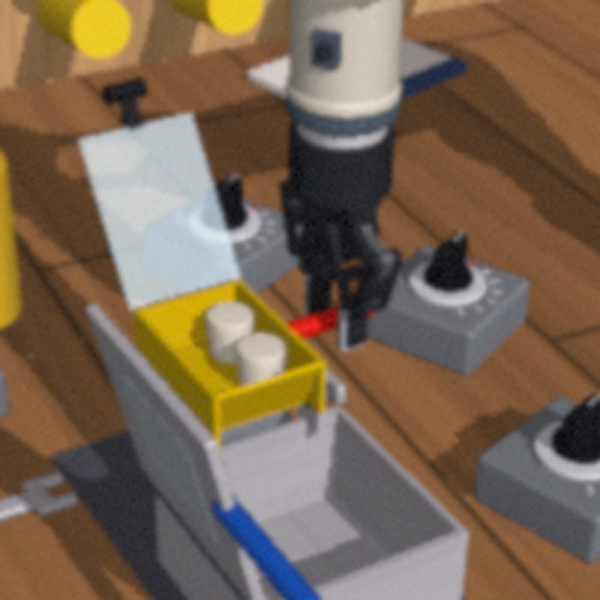

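Call:
{"fn": "move_arm", "kwargs": {"motion": "0 0 -0.004 0 0 0 0;0 0 -0.004 0 0 0 0;0 0 -0.004 0 0 0 0;0 0 -0.004 0 0 0 0;0 0 -0.004 0 0 0 0;0 0 -0.004 0 0 0 0;0 0 -0.004 0 0 0 0", "force": 40}}

```text
time: 8.7
tool_pos: [465.4, -60.0, 94.6]
orientation: [0.003, 0.999, 0.033, -0.002]
force: [-0.7, 5.7, 4.1]
gripper_width: 14.6
```

Call:
{"fn": "move_arm", "kwargs": {"motion": "0 0 0.008 0 0 0 0;0 0.002 0.016 0 0 0 0;0 0.004 0.024 0 0 0 0;0 0.006 0.031 0 0 0 0;-0.001 0.01 0.038 0 0 0 0;-0.001 0.014 0.045 0 0 0 0;-0.001 0.019 0.052 0 0 0 0;-0.002 0.024 0.057 0 0 0 0;-0.002 0.03 0.063 0 0 0 0;-0.002 0.037 0.067 0 0 0 0;-0.003 0.044 0.071 0 0 0 0;-0.003 0.044 0.071 0 0 0 0"}}

```text
time: 9.7
tool_pos: [462.7, -21.8, 170.1]
orientation: [0.01, 0.999, 0.03, -0.0]
force: [-8.2, -18.4, 20.2]
gripper_width: 14.3
```

Run:
```python
from h import *
im=snap('scene','s12.png',3,(170,80,370,280));s=get_state();print(s['tool_pos'],s['force'],s['gripper_width'],s['time'])
```

```text
[462.72837845 -21.78812087 170.06818391] [ -8.03479011 -18.20779056  17.68815513] 14.464708863344343 9.75
```

View pics/s12.png

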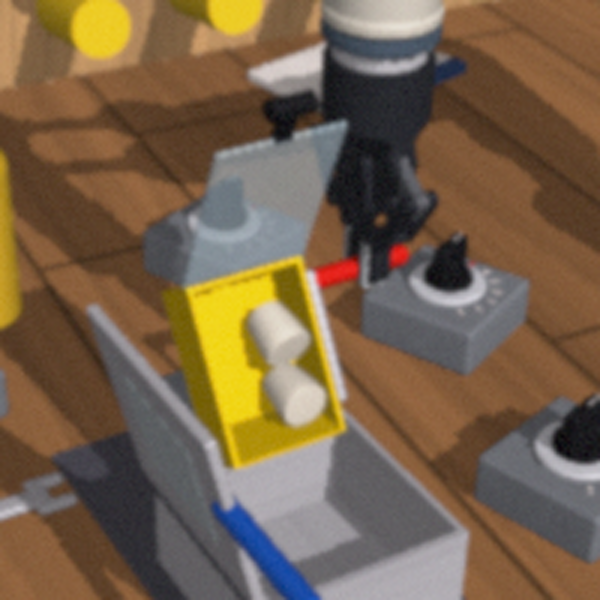

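Run:
```python
from h import *
im=snap('wrist','w12.png',1.4);t=snap('top','t12.png',4,(240,150,390,280));s=get_state();print(s['tool_pos'],s['force'])
```

```text
[462.7191845  -21.77175444 170.06255283] [ -7.57263268 -17.12995442  17.62026559]
```

View pics/w12.png

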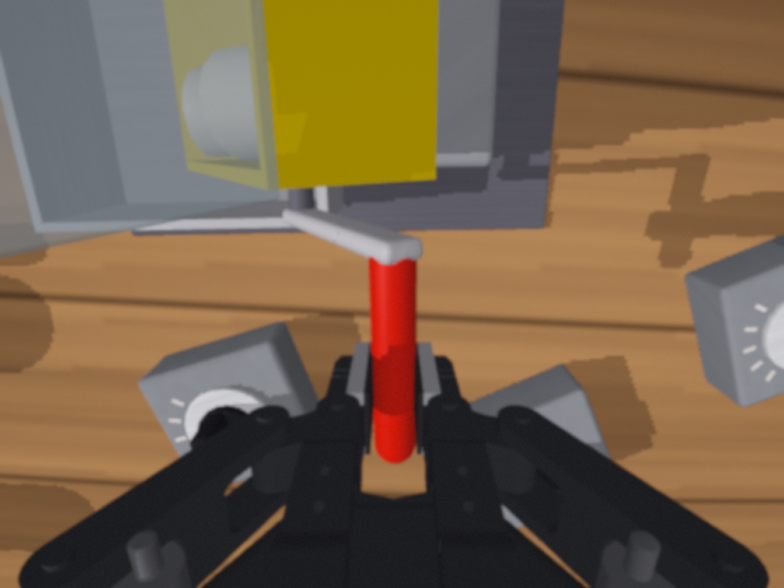

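View pics/t12.png

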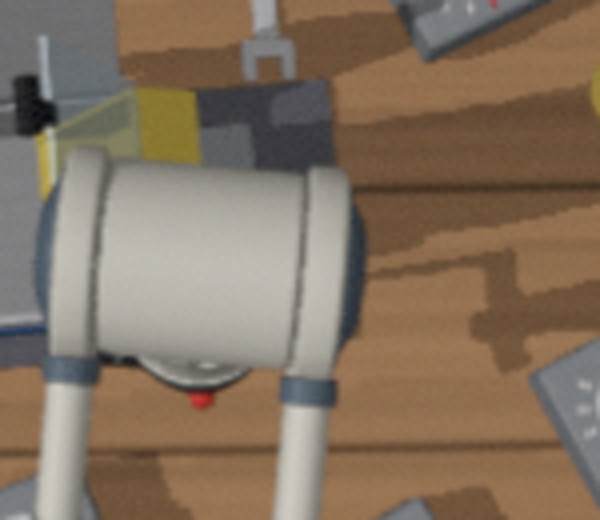

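Call:
{"fn": "move_arm", "kwargs": {"motion": "0 0.005 0.002 0 0 0 0;-0.001 0.012 0.006 0 0 0 0;-0.001 0.02 0.008 0 0 0 0;-0.002 0.028 0.01 0 0 0 0;-0.002 0.036 0.011 0 0 0 0;-0.003 0.044 0.011 0 0 0 0;-0.003 0.044 0.011 0 0 0 0;-0.003 0.044 0.011 0 0 0 0"}}

```text
time: 10.52
tool_pos: [460.4, 21.0, 183.7]
orientation: [0.011, 0.999, 0.03, 0.002]
force: [-2.5, -3.3, 10.8]
gripper_width: 14.2
```

Run:
```python
from h import *
im=snap('scene','s13.png',3,(170,80,370,280));s=get_state();print(s['tool_pos'],s['orientation'],s['force'],s['gripper_width'],s['time'])
```

```text
[460.3474932   21.02993059 183.71562822] [0.01101676 0.9994926  0.02982198 0.00195652] [-2.53163484 -1.93489629 10.44455974] 14.119014658965863 10.5667
```

View pics/s13.png

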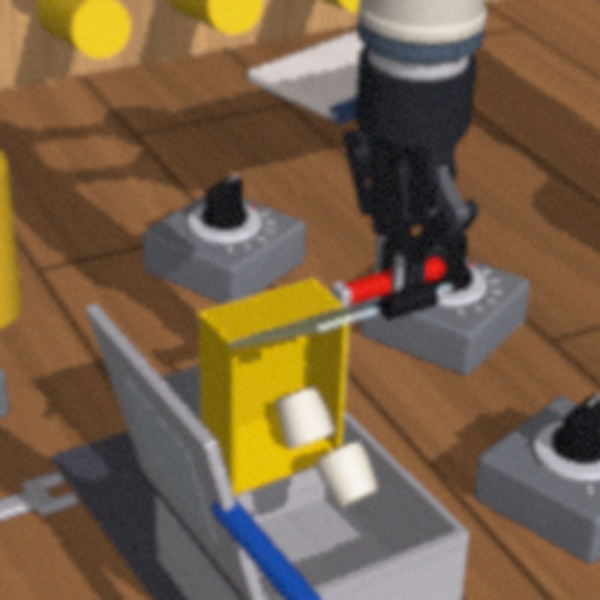

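Call:
{"fn": "move_arm", "kwargs": {"motion": "0 0.009 -0.001 0 0 0 0;-0.001 0.017 -0.002 0 0 0 0;-0.001 0.025 -0.004 0 0 0 0;-0.002 0.032 -0.007 0 0 0 0;-0.002 0.039 -0.011 0 0 0 0;-0.003 0.043 -0.014 0 0 0 0;-0.003 0.043 -0.014 0 0 0 0;-0.003 0.043 -0.014 0 0 0 0;-0.003 0.043 -0.014 0 0 0 0;-0.003 0.043 -0.014 0 0 0 0;-0.003 0.043 -0.014 0 0 0 0;-0.003 0.043 -0.014 0 0 0 0"}}

```text
time: 11.57
tool_pos: [457.7, 60.3, 172.0]
orientation: [0.015, 0.999, 0.028, 0.003]
force: [-4.2, -12.9, 11.0]
gripper_width: 14.2
```

Run:
```python
from h import *
im=snap('scene','s14.png',3,(170,80,370,280));s=get_state();print(s['tool_pos'],s['orientation'],s['force'],s['gripper_width'],s['time'])
snap('top','t14.png',3,(190,120,370,280))
```

```text
[457.71039024  60.30009016 172.02430138] [0.01499279 0.99948703 0.02813358 0.00306609] [ -3.52254116 -12.518431    10.45232837] 14.231375925641277 11.6167
```

View pics/s14.png

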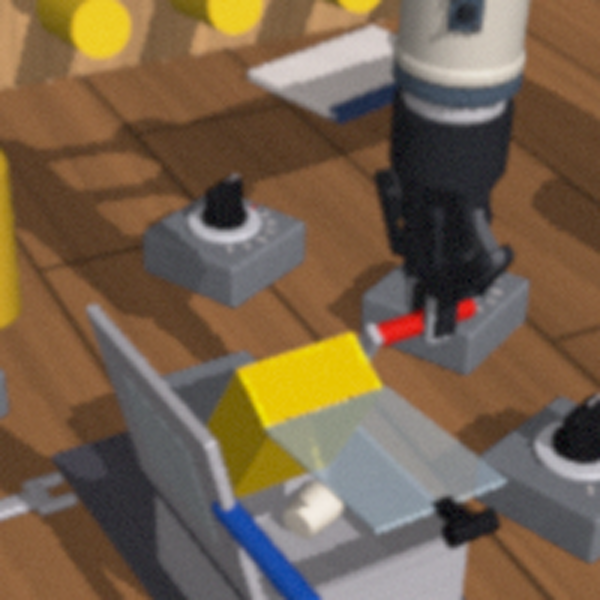

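View pics/t14.png

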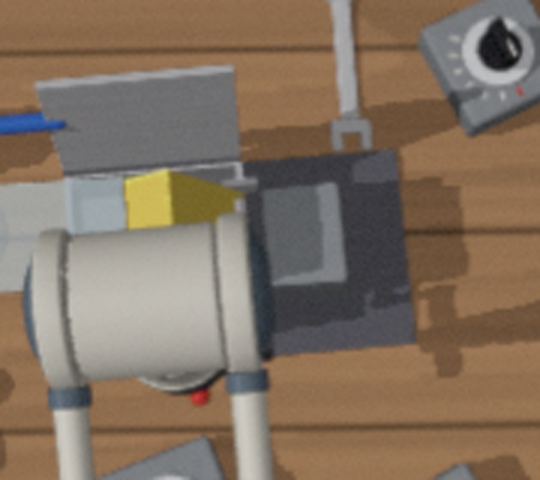

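Call:
{"fn": "move_arm", "kwargs": {"motion": "0 0.006 -0.005 0 0 0 0;0 0.006 -0.005 0 0 0 0;0 0.006 -0.005 0 0 0 0;0 0.006 -0.005 0 0 0 0;0 0.006 -0.005 0 0 0 0"}}

```text
time: 12.08
tool_pos: [457.8, 60.4, 171.9]
orientation: [0.021, 0.999, 0.025, 0.005]
force: [-10.5, -22.2, 22.9]
gripper_width: 14.1
```

Call:
{"fn": "move_arm", "kwargs": {"motion": "0 -0.007 0.003 0 0 0 0;0.001 -0.015 0.006 0 0 0 0;0.001 -0.022 0.008 0 0 0 0;0.002 -0.03 0.01 0 0 0 0;0.002 -0.038 0.011 0 0 0 0;0.003 -0.046 0.01 0 0 0 0;0.003 -0.054 0.009 0 0 0 0;0.004 -0.062 0.008 0 0 0 0;0.004 -0.07 0.005 0 0 0 0;0.005 -0.077 0.002 0 0 0 0;0.005 -0.084 -0.002 0 0 0 0;0.005 -0.084 -0.002 0 0 0 0"}}

```text
time: 13.08
tool_pos: [463.8, -23.8, 170.4]
orientation: [0.021, 0.999, 0.026, 0.006]
force: [4.0, 0.4, 1.2]
gripper_width: 14.1
```

Run:
```python
from h import *
im=snap('scene','s15.png',3,(170,80,370,280));s=get_state();print(s['tool_pos'],s['orientation'],s['force'],s['gripper_width'],s['time'])
```

```text
[463.75927375 -23.83942991 170.38940427] [0.02115695 0.99943605 0.02534317 0.00613989] [ 4.71171506 -0.43610212  1.43334197] 14.41227375574132 13.1333
```

View pics/s15.png

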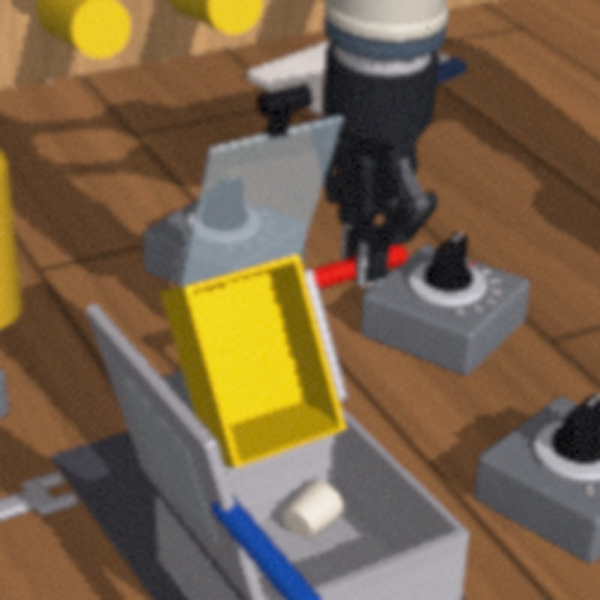

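Call:
{"fn": "move_arm", "kwargs": {"motion": "0 -0.006 -0.005 0 0 0 0;0 -0.012 -0.01 0 0 0 0;0.001 -0.018 -0.016 0 0 0 0;0.001 -0.022 -0.023 0 0 0 0;0.001 -0.027 -0.03 0 0 0 0;0.001 -0.03 -0.037 0 0 0 0;0.001 -0.033 -0.044 0 0 0 0;0.001 -0.035 -0.052 0 0 0 0;0.001 -0.036 -0.06 0 0 0 0;0.001 -0.036 -0.068 0 0 0 0;0.001 -0.036 -0.075 0 0 0 0;0.001 -0.036 -0.079 0 0 0 0"}}

```text
time: 14.13
tool_pos: [466.4, -60.4, 98.8]
orientation: [0.023, 0.999, 0.025, 0.01]
force: [-19.3, 5.1, 55.0]
gripper_width: 14.0
```

Call:
{"fn": "move_arm", "kwargs": {"motion": "0 0 -0.004 0 0 0 0;0 0 -0.004 0 0 0 0;0 0 -0.004 0 0 0 0"}}

```text
time: 14.38
tool_pos: [466.4, -60.4, 99.2]
orientation: [0.023, 0.999, 0.026, 0.011]
force: [-11.8, 5.3, 24.6]
gripper_width: 14.1
```

Run:
```python
from h import *
im=snap('scene','s16.png',3,(170,80,370,280));s=get_state();print(s['tool_pos'],s['orientation'],s['force'],s['gripper_width'],s['time'])
```

```text
[466.38939851 -60.40879375  99.22977994] [0.02309829 0.99934599 0.02576041 0.01051038] [-10.7402169    3.85914911  23.10588305] 14.457503283752672 14.4333
```

View pics/s16.png

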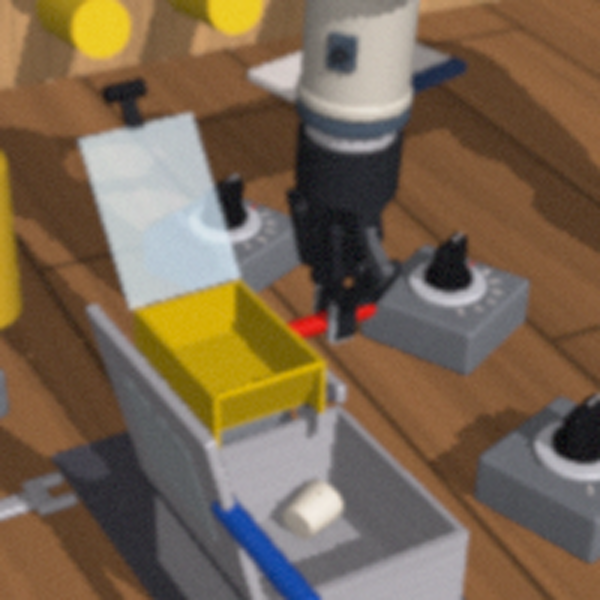

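Call:
{"fn": "move_arm", "kwargs": {"motion": "0 0 0 0 0 0 0.6;0 0 0 0 0 0 0.6;0 0 0 0 0 0 0.6;0 0 0 0 0 0 0.6;0 0 0 0 0 0 0.6;0 0 0.03 0 0 0 0.6;0 0 0.06 0 0 0 0.6;0 0 0.1 0 0 0 0.6;0 0 0.14 0 0 0 0.6;0 0 0.16 0 0 0 0.6"}}

```text
time: 15.27
tool_pos: [467.0, -60.7, 264.1]
orientation: [0.024, 0.999, 0.026, 0.013]
force: [0.5, -0.3, 0.9]
gripper_width: 51.3
```

Run:
```python
from h import *
im=snap('scene','s17.png',1.4);s=get_state();print(s['tool_pos'],s['orientation'],s['force'],s['gripper_width'],s['time'])
snap('top','t17.png',1.4)
```

```text
[467.79817536 -60.79354719 266.98586093] [0.02420186 0.99926242 0.02554324 0.01537656] [-1.85919    -0.07391484  1.59640946] 51.315269709504626 15.3167
```

View pics/s17.png

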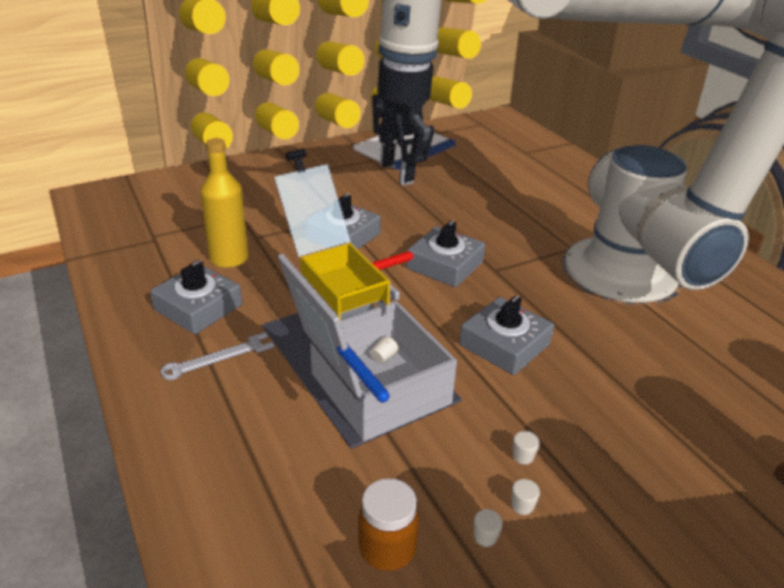

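View pics/t17.png

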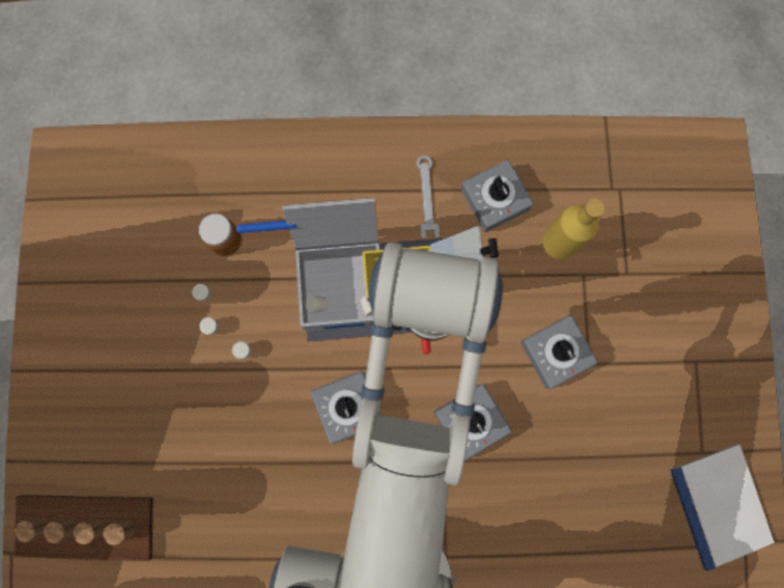

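Call:
{"fn": "move_arm", "kwargs": {"motion": "0 0.08 0 0.048 0.032 0 0.8;-0.017 0.16 0 0.048 0.032 0 0.8;-0.017 0.24 0 0.048 0.032 0 0.8;-0.017 0.3 -0.04 0.048 0.032 0 0.8;-0.017 0.361 -0.087 0.048 0.032 0 0.8;-0.017 0.361 -0.087 0.048 0.032 0 0.8;-0.017 0.361 -0.087 0.048 0.032 0 0.8;-0.017 0.361 -0.087 0.048 0.032 0 0.8;-0.017 0.361 -0.087 0.048 0.032 0 0.8;-0.017 0.361 -0.087 0.048 0.032 0 0.8;-0.017 0.361 -0.087 0.048 0.032 0 0.8;-0.017 0.361 -0.087 0.048 0.032 0 0.8"}}

```text
time: 16.37
tool_pos: [450.3, 299.8, 175.5]
orientation: [0.001, 1.0, 0.026, -0.002]
force: [0.7, -0.6, -0.2]
gripper_width: 68.3
```

Run:
```python
from h import *
im=snap('wrist','w18.png',1.4);s=get_state();print(s['tool_pos'],s['orientation'],s['q'],s['time'])
t=snap('top','t18.png',3,(120,150,320,290))
```

```text
[450.77237367 299.41640424 176.53203532] [ 2.89225115e-05  9.99678071e-01  2.53321773e-02 -1.42663693e-03] [ 5.22616708e-01 -6.93115202e-02  1.48891499e+00  1.32591745e-03
  1.72452434e+00  2.04294458e+00] 16.4167
```

View pics/w18.png

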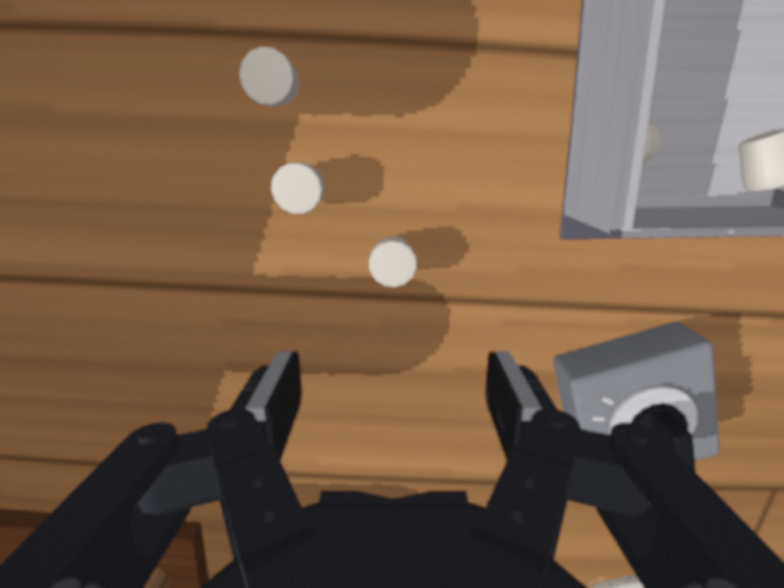

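View pics/t18.png

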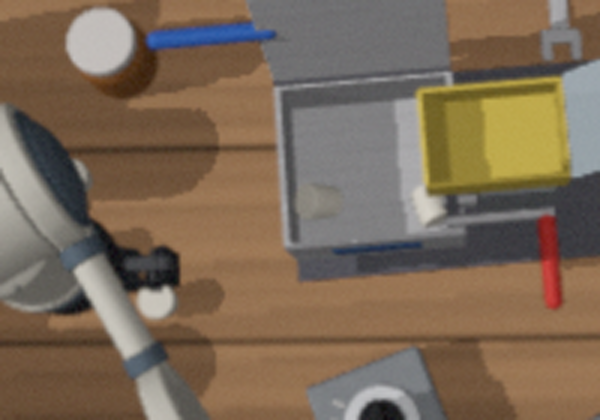

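```bash
cat >> h.py <<'E'
def stoppers(im,z=34):
    h=cv2.cvtColor(im['color'],cv2.COLOR_BGR2HSV);m=cv2.inRange(h,(0,0,110),(180,70,255))
    m=cv2.morphologyEx(m,cv2.MORPH_OPEN,np.ones((3,3)))
    n,l,st,ce=cv2.connectedComponentsWithStats(m);r=[]
    for i in range(1,n):
        if 150<st[i,4]<6000 and .6<st[i,2]/st[i,3]<1.6 and st[i,4]>.65*st[i,2]*st[i,3]: r.append((ce[i].round(1).tolist(),st[i].tolist(),onz(im,ce[i],z).round(1).tolist()))
    return r
E
python3 - <<'E'
from h import *
im=snap('wrist');s=get_state();print(s['tool_pos'],s['time'])
for r in stoppers(im):print(r)
print([onz(im,np.array(p)/1.4,34).round(1) for p in [(393,263),(297,188),(267,75)]])
E
```

```text
[451.29280039 299.13313518 177.66487084] 16.5167
([190.8, 56.1], [171, 35, 42, 42, 1322], [566.7, 383.5, 34.0])
([211.8, 135.0], [193, 118, 38, 36, 1098], [499.2, 366.1, 34.0])
([279.6, 187.8], [263, 170, 34, 36, 974], [450.9, 299.9, 34.0])
([503.1, 318.3], [494, 310, 19, 18, 287], [304.0, 26.8, 34.0])
[array([450.9, 298.8,  34. ]), array([499.9, 365.8,  34. ]), array([568.7, 383.5,  34. ])]
```

Call:
{"fn": "move_arm", "kwargs": {"motion": "0 0.001 -0.04 0 0 0 0.8;0 0.001 -0.08 0 0 0 0.8;0 0.001 -0.12 0 0 0 0.8;0 0.001 -0.15 0 0 0 0.8;0 0.001 -0.168 0 0 0 0.8;0 0.001 -0.168 0 0 0 0.8;0 0.001 -0.168 0 0 0 0.8;0 0.001 -0.168 0 0 0 0.3;0 0.001 -0.168 0 0 0 0.2;0 0.001 -0.168 0 0 0 0.2;0 0.001 -0.168 0 0 0 0.2;0 0.001 -0.168 0 0 0 0.2", "force": 30}}

```text
time: 17.52
tool_pos: [452.7, 300.7, 12.4]
orientation: [-0.001, 1.0, 0.025, 0.001]
force: [-0.1, -0.6, 5.8]
gripper_width: 32.3
```

Call:
{"fn": "move_arm", "kwargs": {"motion": "0 0 0 0 0 0 0.2;0 0 0 0 0 0 0.2;0 0 0 0 0 0 0.2;0 0 0.04 0 0 0 0.2;0 0 0.08 0 0 0 0.2;0 0 0.12 0 0 0 0.2;0 0 0.15 0 0 0 0.2;0 0 0.15 0 0 0 0.2"}}

```text
time: 18.18
tool_pos: [455.2, 302.3, 171.0]
orientation: [-0.004, 1.0, 0.025, 0.007]
force: [0.6, 1.1, 1.2]
gripper_width: 32.8
```

Run:
```python
from h import *
im=snap('wrist','w19.png',1.4);s=get_state();print(s['tool_pos'],s['gripper_width'],s['time'])
```

```text
[454.3613135  301.80134364 167.24907341] 32.87279582381749 18.2333
```

View pics/w19.png

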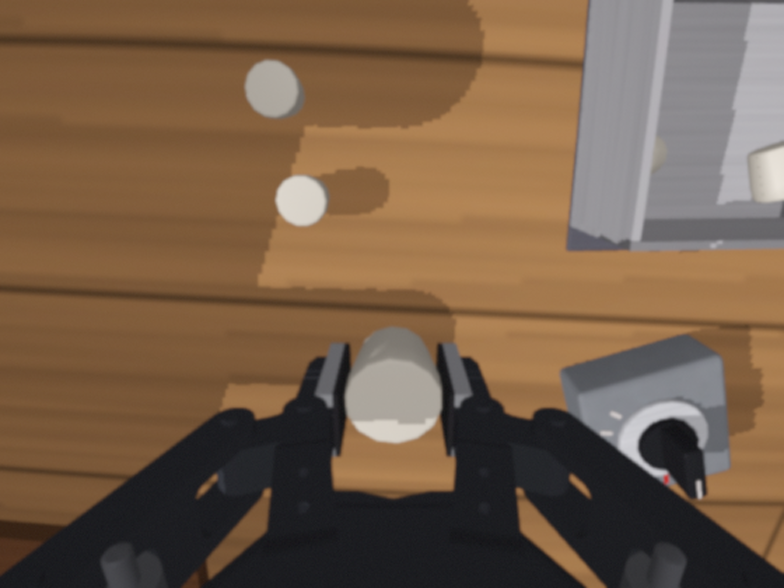

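Call:
{"fn": "move_arm", "kwargs": {"motion": "0.02 -0.036 0 0 0 0 0.2;0.04 -0.072 0 0 0 0 0.2;0.06 -0.108 0 0 0 0 0.2;0.1 -0.144 0 0 0 0 0.2;0.136 -0.177 0 0 0 0 0.2;0.136 -0.177 0 0 0 0 0.2;0.136 -0.177 -0.03 0 0 0 0.2;0.136 -0.177 -0.06 0 0 0 0.2;0.136 -0.177 -0.09 0 0 0 0.2;0.136 -0.177 -0.095 0 0 0 0.2;0.136 -0.177 -0.095 0 0 0 0.2;0.136 -0.177 -0.095 0 0 0 0.2"}}

```text
time: 19.23
tool_pos: [590.2, 124.9, 72.5]
orientation: [-0.003, 1.0, 0.025, 0.005]
force: [-0.2, -0.6, -0.6]
gripper_width: 32.0
```

Run:
```python
from h import *
im=snap('wrist','w20.png',1.4);s=get_state();print(s['tool_pos'],s['gripper_width'],s['force'],s['time'])
```

```text
[591.11237123 125.06428084  74.05019052] 32.28679660901878 [ 0.27999023 -0.22859235  0.2373891 ] 19.2833
```

View pics/w20.png

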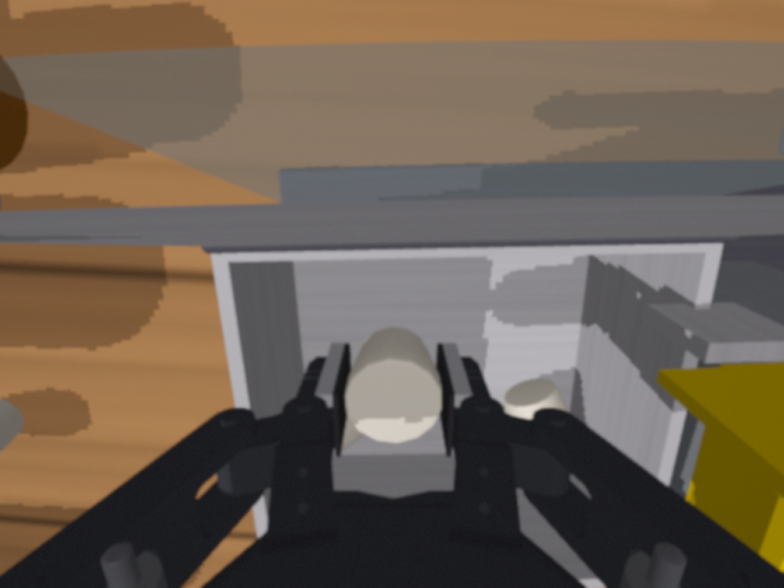

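Call:
{"fn": "move_arm", "kwargs": {"motion": "0 0 -0.015 0 0 0 0.2;0 0 -0.02 0 0 0 0.2;0 0 -0.02 0 0 0 0.55;0 0 -0.02 0 0 0 0.55;0 0 -0.02 0 0 0 0.55;0 0 -0.02 0 0 0 0.55;0 0 0.02 0 0 0 0.55;0 0 0.06 0 0 0 0.55;0 0 0.1 0 0 0 0.55;0 0 0.12 0 0 0 0.55"}}

```text
time: 20.12
tool_pos: [592.4, 125.3, 201.1]
orientation: [-0.004, 1.0, 0.025, 0.01]
force: [1.5, -1.0, 0.7]
gripper_width: 46.9
```

Call:
{"fn": "move_arm", "kwargs": {"motion": "-0.03 0.04 0 0 0 0 0.8;-0.05 0.08 0 0 0 0 0.8;-0.07 0.12 0 0 0 0 0.8;-0.09 0.16 0 0 0 0 0.8;-0.09 0.2 0 0 0 0 0.8;-0.09 0.24 0 0 0 0 0.8;-0.09 0.24 0 0 0 0 0.8;-0.09 0.24 0 0 0 0 0.8"}}

```text
time: 20.78
tool_pos: [501.3, 368.5, 200.9]
orientation: [-0.004, 1.0, 0.027, 0.01]
force: [0.5, 0.2, -1.2]
gripper_width: 68.2
```

Run:
```python
from h import *
im=snap('wrist','w21.png',1.4);s=get_state();print(s['tool_pos'],s['orientation'],s['time'])
for r in stoppers(im):print(r)
snap('scene','s21.png',3,(170,130,400,320))
```

```text
[501.93724498 366.40140453 201.05146646] [-0.00381548  0.99959602  0.02626968  0.0101564 ] 20.8333
([269.0, 120.5], [253, 104, 33, 34, 912], [567.4, 384.7, 34.0])
([282.6, 186.3], [267, 170, 32, 33, 828], [500.0, 367.2, 34.0])
```

View pics/w21.png

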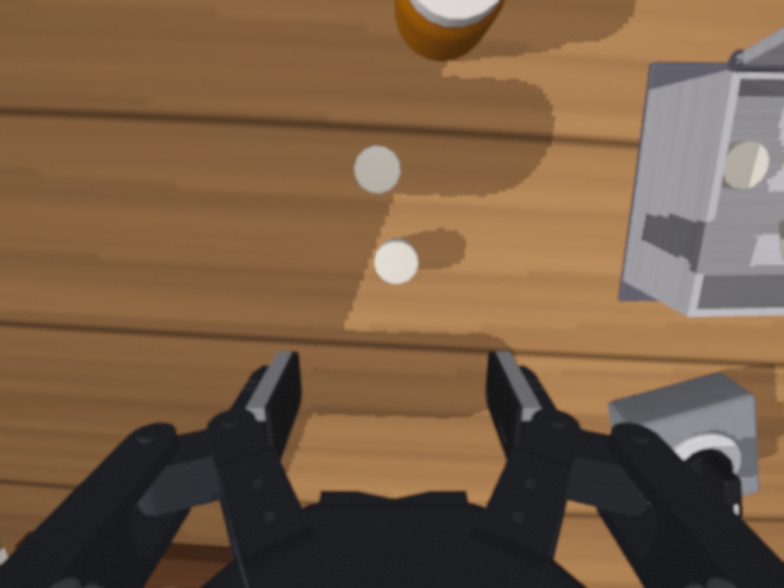

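View pics/s21.png

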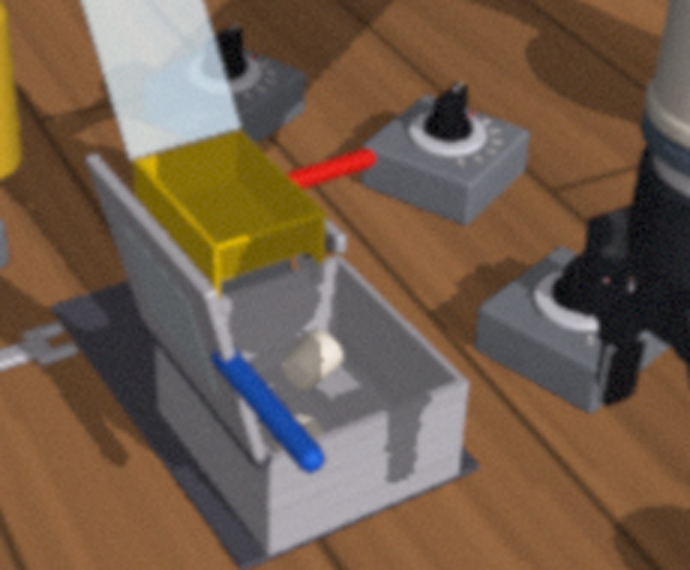

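Call:
{"fn": "move_arm", "kwargs": {"motion": "-0.002 0.001 -0.04 -0.008 0.02 0 0.8;-0.002 0.001 -0.08 -0.008 0.02 0 0.8;-0.002 0.001 -0.12 -0.008 0.02 0 0.8;-0.002 0.001 -0.15 -0.008 0.02 0 0.8;-0.002 0.001 -0.18 -0.008 0.02 0 0.8;-0.002 0.001 -0.191 -0.008 0.02 0 0.8;-0.002 0.001 -0.191 -0.008 0.02 0 0.8;-0.002 0.001 -0.191 -0.008 0.02 0 0.8"}}

```text
time: 21.55
tool_pos: [501.2, 365.2, 11.3]
orientation: [0.0, 1.0, 0.025, 0.0]
force: [0.6, 0.0, -0.2]
gripper_width: 68.1
```

Call:
{"fn": "move_arm", "kwargs": {"motion": "0 0 0 0 0 0 0.2;0 0 0 0 0 0 0.2;0 0 0 0 0 0 0.2;0 0 0 0 0 0 0.2;0 0 0 0 0 0 0.2;0 0 0 0 0 0 0.2;0 0 0.04 0 0 0 0.2;0 0 0.08 0 0 0 0.2;0 0 0.12 0 0 0 0.2;0 0 0.15 0 0 0 0.2;0 0 0.15 0 0 0 0.2"}}

```text
time: 22.47
tool_pos: [503.9, 367.1, 172.3]
orientation: [-0.004, 1.0, 0.025, 0.007]
force: [0.4, -0.6, 1.2]
gripper_width: 32.6
```

Run:
```python
from h import *
im=snap('wrist','w22.png',1.4);s=get_state();print(s['tool_pos'],s['gripper_width'],s['time'])
```

```text
[503.1561623  366.59962946 168.39794172] 32.34792657367211 22.5167
```

View pics/w22.png

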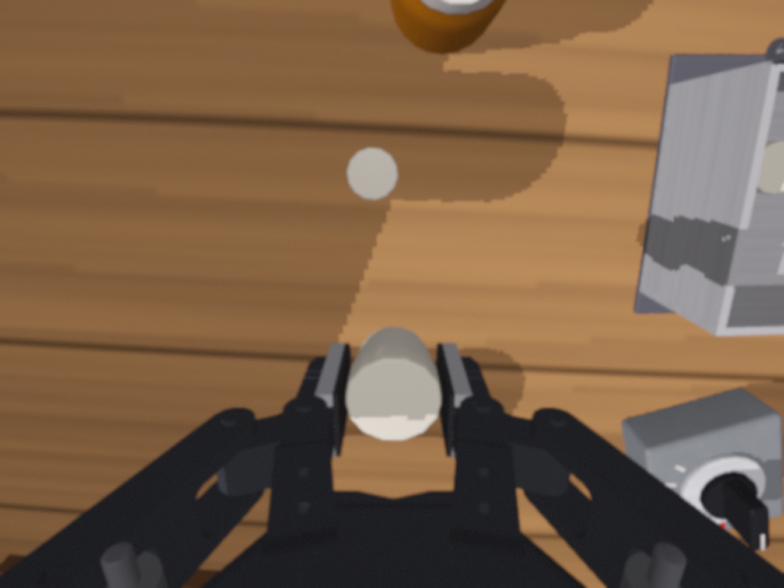

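Call:
{"fn": "move_arm", "kwargs": {"motion": "0.01 -0.041 0 0 0 0 0.2;0.02 -0.082 0 0 0 0 0.2;0.03 -0.123 0 0 0 0 0.2;0.04 -0.164 0 0 0 0 0.2;0.05 -0.205 0 0 0 0 0.2;0.067 -0.249 0 0 0 0 0.2;0.067 -0.249 0 0 0 0 0.2;0.067 -0.249 -0.04 0 0 0 0.2;0.067 -0.249 -0.08 0 0 0 0.2;0.067 -0.249 -0.11 0 0 0 0.2;0.067 -0.249 -0.11 0 0 0 0.2;0.067 -0.249 -0.11 0 0 0 0.2"}}

```text
time: 23.52
tool_pos: [568.5, 117.6, 55.7]
orientation: [-0.003, 1.0, 0.025, 0.003]
force: [0.6, 0.2, 0.9]
gripper_width: 32.4
```

Call:
{"fn": "move_arm", "kwargs": {"motion": "0 0 0 0 0 0 0.55;0 0 0 0 0 0 0.55;0 0 0 0 0 0 0.55;0 0 0 0 0 0 0.55;0 0 0.04 0 0 0 0.55;0 0 0.08 0 0 0 0.55;0 0 0.12 0 0 0 0.55;0 0 0.14 0 0 0 0.55;0 0.03 0.14 0 0 0 0.55;0 0.06 0.14 0 0 0 0.55;0 0.1 0.14 0 0 0 0.55"}}

```text
time: 24.43
tool_pos: [569.5, 217.0, 197.8]
orientation: [-0.003, 1.0, 0.023, 0.005]
force: [0.5, -0.4, -0.1]
gripper_width: 47.1
```

Run:
```python
from h import *
im=snap('wrist','w23.png',1.4);s=get_state();print(s['tool_pos'],s['orientation'],s['time'])
for r in stoppers(im):print(r)
snap('scene','s23.png',3,(170,130,400,320))
```

```text
[567.87790734 225.30632471 196.55488666] [-0.0053034   0.99962386  0.02663472  0.0038219 ] 24.4833
([125.7, 54.1], [86, 12, 80, 85, 5334], [689.8, 370.2, 34.0])
([126.9, 176.9], [109, 162, 37, 33, 930], [569.8, 380.9, 34.0])
```

View pics/w23.png

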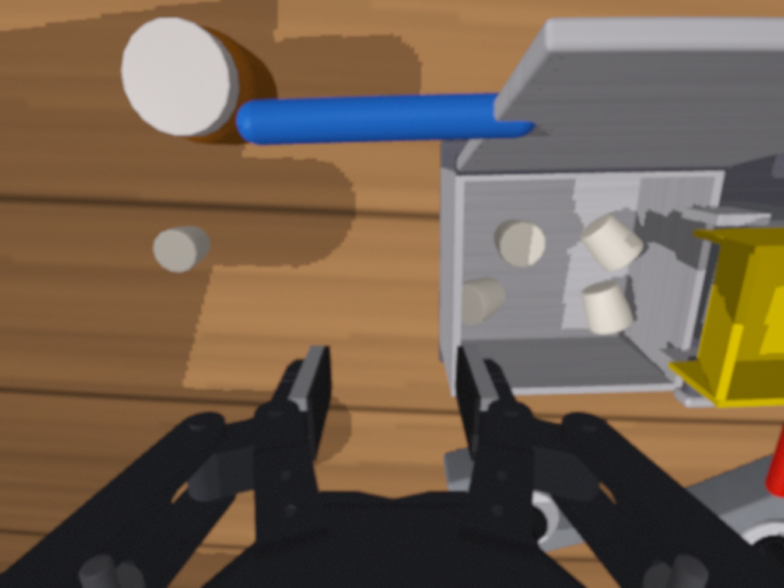

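View pics/s23.png

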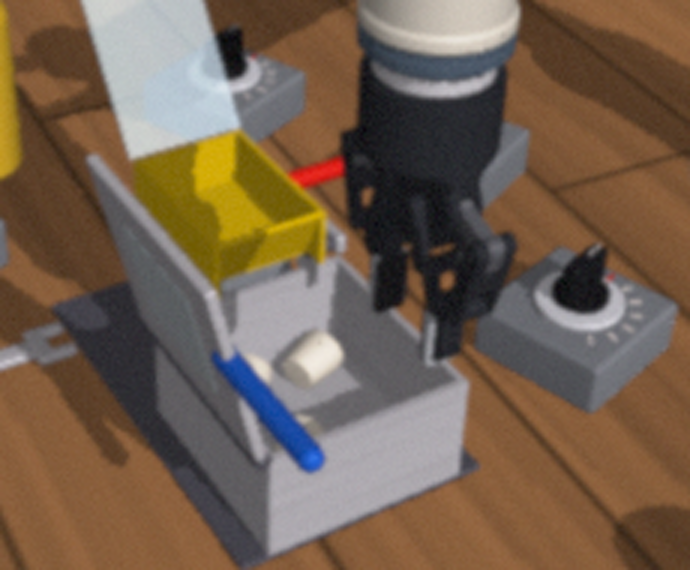

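Call:
{"fn": "move_arm", "kwargs": {"motion": "0 0.04 0 0 0 0 0.8;0 0.08 0 0 0 0 0.8;0 0.12 0 0 0 0 0.8;0 0.158 0 0 0 0 0.8;0 0.158 0 0 0 0 0.8;0 0.158 0 0 0 0 0.8;0 0.158 0 0 0 0 0.8"}}

```text
time: 25.12
tool_pos: [568.2, 379.8, 196.3]
orientation: [-0.003, 1.0, 0.027, 0.004]
force: [-0.2, 0.0, 0.8]
gripper_width: 68.4
```

Run:
```python
from h import *
snap('wrist');im=snap('wrist','w24.png',1);s=get_state();print(s['tool_pos'],s['orientation'],s['time'])
for r in stoppers(im):print(r)
```

```text
[568.54920811 378.96217758 196.8642887 ] [-0.00382916  0.99963277  0.02653381  0.00395311] 25.2167
([334.1, 61.7], [295, 19, 80, 86, 5440], [689.9, 336.1, 34.0])
([276.1, 183.5], [260, 167, 33, 34, 838], [568.9, 384.8, 34.0])
```

View pics/w24.png

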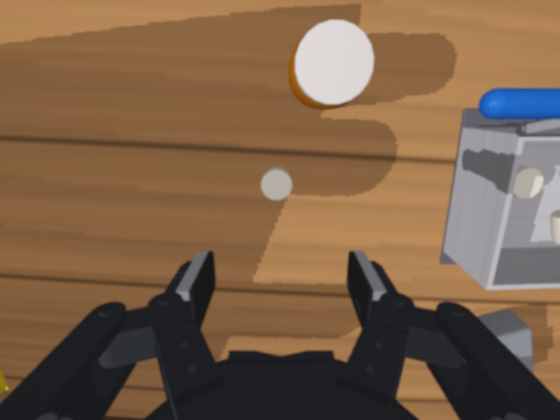

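Call:
{"fn": "move_arm", "kwargs": {"motion": "0 0.006 -0.04 0 0.008 0 0.8;0 0.006 -0.08 0 0.008 0 0.8;0 0.006 -0.12 0 0.008 0 0.8;0 0.006 -0.15 0 0.008 0 0.8;0 0.006 -0.18 0 0.008 0 0.8;0 0.006 -0.187 0 0.008 0 0.8;0 0.006 -0.187 0 0.008 0 0.8;0 0.006 -0.187 0 0.008 0 0.8"}}

```text
time: 25.88
tool_pos: [569.5, 384.4, 11.7]
orientation: [-0.004, 1.0, 0.026, 0.001]
force: [1.2, 0.7, 0.8]
gripper_width: 68.4
```

Call:
{"fn": "move_arm", "kwargs": {"motion": "0 0 0 0 0 0 0.2;0 0 0 0 0 0 0.2;0 0 0 0 0 0 0.2;0 0 0 0 0 0 0.2;0 0 0 0 0 0 0.2;0 0 0 0 0 0 0.2;0 0 0.04 0 0 0 0.2;0 0 0.08 0 0 0 0.2;0 0 0.12 0 0 0 0.2;0 0 0.15 0 0 0 0.2;0 0 0.15 0 0 0 0.2"}}

```text
time: 26.8
tool_pos: [572.1, 386.1, 173.5]
orientation: [-0.008, 1.0, 0.026, 0.008]
force: [1.4, -0.4, 1.4]
gripper_width: 32.8
```

Run:
```python
from h import *
im=snap('wrist','w25.png',1);s=get_state();print(s['tool_pos'],s['gripper_width'],s['time'])
```

```text
[571.43840537 385.70594346 169.42252926] 32.46522278192387 26.85
```

View pics/w25.png

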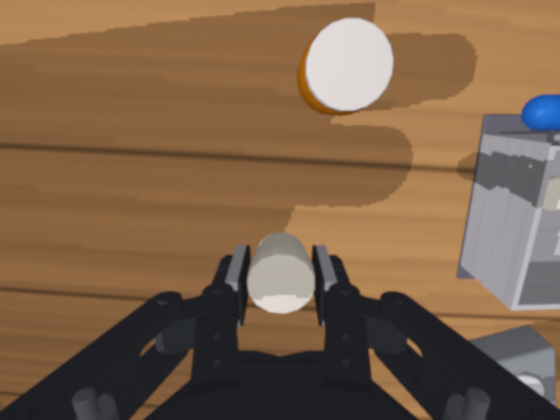

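Call:
{"fn": "move_arm", "kwargs": {"motion": "-0.016 -0.041 0 0 0 0 0.2;-0.016 -0.082 0 0 0 0 0.2;-0.016 -0.123 0 0 0 0 0.2;-0.016 -0.164 0 0 0 0 0.2;-0.016 -0.205 0 0 0 0 0.2;-0.016 -0.245 0 0 0 0 0.2;-0.016 -0.268 0 0 0 0 0.2;-0.016 -0.268 0 0 0 0 0.2;-0.016 -0.268 -0.04 0 0 0 0.2;-0.016 -0.268 -0.08 0 0 0 0.2;-0.016 -0.268 -0.1 0 0 0 0.2;-0.016 -0.268 -0.1 0 0 0 0.2"}}

```text
time: 27.85
tool_pos: [551.3, 117.7, 61.9]
orientation: [-0.007, 1.0, 0.026, -0.0]
force: [-1.3, 0.7, -0.5]
gripper_width: 32.3
```

Call:
{"fn": "move_arm", "kwargs": {"motion": "0 0 0 0 0 0 0.55;0 0 0 0 0 0 0.55;0 0 0 0 0 0 0.55;0 0 0 0 0 0 0.55;0 0 0.04 0 0 0 0.55;0 0 0.08 0 0 0 0.55;0 0 0.12 0 0 0 0.55;0 0 0.15 0 0 0 0.55;-0.04 0 0.18 0 0 0 0.4;-0.08 0 0.2 0 0 0 0.2;-0.1 0 0.2 0 0 0 0.1;-0.1 0 0.2 0 0 0 0.1"}}

```text
time: 28.85
tool_pos: [448.9, 118.2, 268.2]
orientation: [-0.008, 1.0, 0.027, 0.004]
force: [0.2, 1.2, 0.6]
gripper_width: 8.8
```

Run:
```python
from h import *
im=snap('wrist','w26.png',1.4);s=get_state();print(s['tool_pos'],s['orientation'],s['time'],s['q'])
snap('scene','s26.png',1.4)
```

```text
[450.50865861 118.08458595 266.34282168] [-0.00733837  0.99961138  0.02660685  0.00391426] 28.9 [ 0.17346538 -0.26839671  1.50699665  0.01409908  1.89307028  1.69557183]
```

View pics/w26.png

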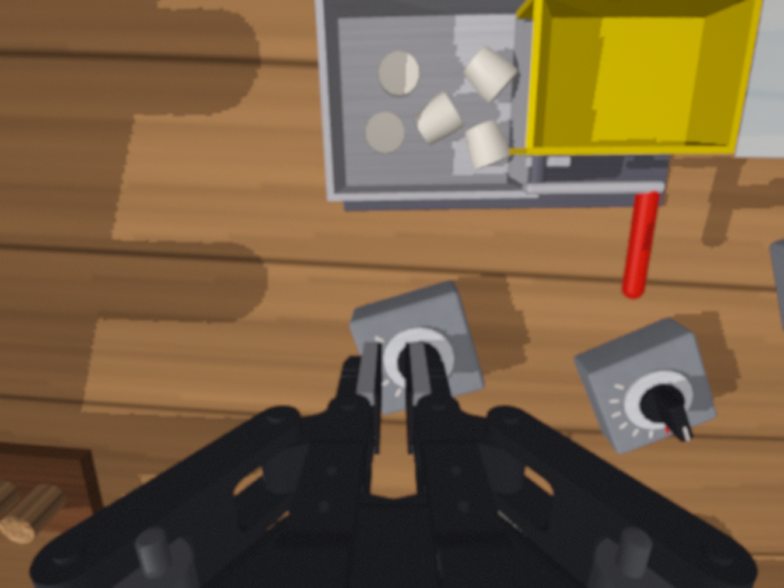

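View pics/s26.png

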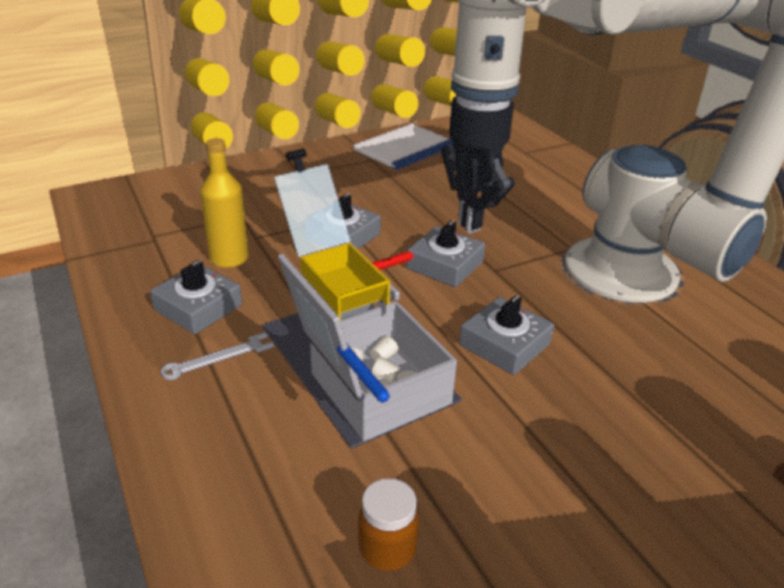

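Call:
{"fn": "move_arm", "kwargs": {"motion": "0 0.04 0.01 -0.015 0.007 1.59 0.55;0 0.08 0.01 -0.015 0.007 1.59 0.55;0.02 0.12 0.01 -0.015 0.007 1.59 0.55;0.05 0.12 0.01 -0.015 0.007 1.59 0.55;0.08 0.12 0.01 -0.015 0.007 1.59 0.55;0.1 0.12 0.01 -0.015 0.007 1.59 0.55;0.12 0.12 0.01 -0.015 0.007 1.59 0.55;0.14 0.12 0.01 -0.015 0.007 1.59 0.55;0.17 0.12 0.01 -0.015 0.007 1.59 0.55;0.17 0.12 0.01 -0.015 0.007 1.59 0.55;0.17 0.12 0.01 -0.015 0.007 1.59 0.55;0.17 0.12 0.01 -0.015 0.007 1.59 0.55"}}

```text
time: 29.95
tool_pos: [622.9, 237.8, 271.8]
orientation: [-0.001, 0.712, 0.702, -0.008]
force: [-0.3, -0.3, 0.7]
gripper_width: 47.3
```

Run:
```python
from h import *
snap('wrist');im=snap('wrist','w27.png',1.4);s=get_state();print(s['tool_pos'],s['orientation'],s['time'],s['q'])
```

```text
[622.29344448 237.9556855  272.91149183] [-0.00102257  0.71328149  0.70084197 -0.00699979] 30.05 [ 0.31641952  0.30607301  0.91362784 -0.00469331  1.93533984  0.33236853]
```

View pics/w27.png

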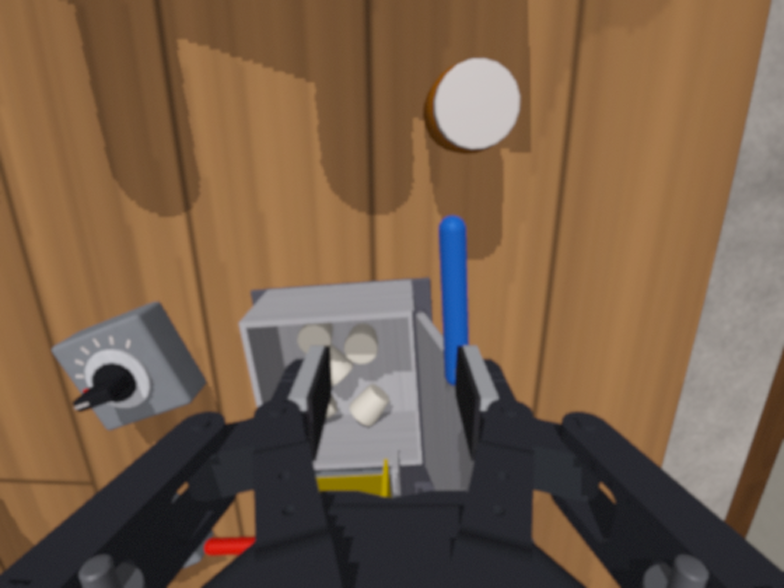

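```bash
cat >> h.py <<'E'
def blue(im):
    h=cv2.cvtColor(im['color'],cv2.COLOR_BGR2HSV);m=cv2.inRange(h,(105,170,60),(125,255,255))
    n,l,st,ce=cv2.connectedComponentsWithStats(m);k=1+np.argmax(st[1:,4])
    p=np.argwhere(l==k)[:,::-1];return st[k],ce[k],cv2.minAreaRect(p.astype(np.float32))
E
python3 - <<'E'
from h import *
w=snap('wrist');t=snap('top');sc=snap('scene');s=get_state();print(s['tool_pos'])
for i in (w,t,sc): print(blue(i))
# tip ends
tw=(452/1.4,219/1.4)
b=blue(t)[0];tt=(b[0]+.5,b[1]+b[3]-3)
print(tt,tri([(w,tw),(t,tt)]))
for z in(175,180):print(onz(w,(454/1.4,270/1.4),z),onz(w,(456/1.4,330/1.4),z))
E
```

```text
[621.65154896 237.95121958 274.05841917]
(array([ 314,  154,   20,  120, 1653], dtype=int32), array([323.95160315, 206.72716273]), ((324.1391906738281, 213.4954376220703), (119.00163269042969, 17.08917808532715), 88.12212371826172))
(array([188, 158,  23,   6,  75], dtype=int32), array([197.52, 160.84]), ((198.9901123046875, 160.4010009765625), (4.5771708488464355, 21.79131317138672), 84.2894058227539))
(array([242, 249,  35,  38, 339], dtype=int32), array([260.21828909, 267.19174041]), ((259.4836120605469, 266.18035888671875), (48.78205108642578, 7.6822123527526855), 50.194427490234375))
(np.float64(188.5), np.int32(161)) (array([678.42895669, 253.04934645,  75.28626924]), [np.float64(10.956390890522252), np.float64(10.956390890522446)])
[657.56342442 244.81662074 175.        ] [659.9865767 205.3558084 175.       ]
[656.88241758 246.3539761  180.        ] [659.25489108 207.71846321 180.        ]
```

Call:
{"fn": "move_arm", "kwargs": {"motion": "0.035 0 0 0 0 0.08 0.55;0.035 0 0 0 0 0.08 0.55;0.035 0 -0.02 0 0 0.08 0.55;0.035 0 -0.05 0 0 0.08 0.55;0.035 0 -0.08 0 0 0.08 0.55;0.035 0 -0.1 0 0 0.08 0.55;0.035 0 -0.112 0 0 0.08 0.55;0.035 0 -0.112 0 0 0.08 0.55;0.035 0 -0.112 0 0 0.08 0.55"}}

```text
time: 30.95
tool_pos: [656.6, 237.9, 162.5]
orientation: [-0.001, 0.687, 0.727, -0.006]
force: [-0.7, 0.1, 0.8]
gripper_width: 46.7
```

Run:
```python
from h import *
snap('wrist');im=snap('wrist','w28.png',1.4);s=get_state();print(s['tool_pos'],s['orientation'],s['force'],s['time'],s['q'])
snap('scene','s28.png',3,(170,130,400,320))
```

```text
[657.47066029 238.20268909 164.92421685] [ 4.75013855e-04  6.86661059e-01  7.26962388e-01 -4.69574724e-03] [-0.30218598 -0.46403731 -0.44275503] 31.05 [ 0.30160106  0.36885166  1.02862066 -0.00552182  1.75183787  0.24362475]
```

View pics/w28.png

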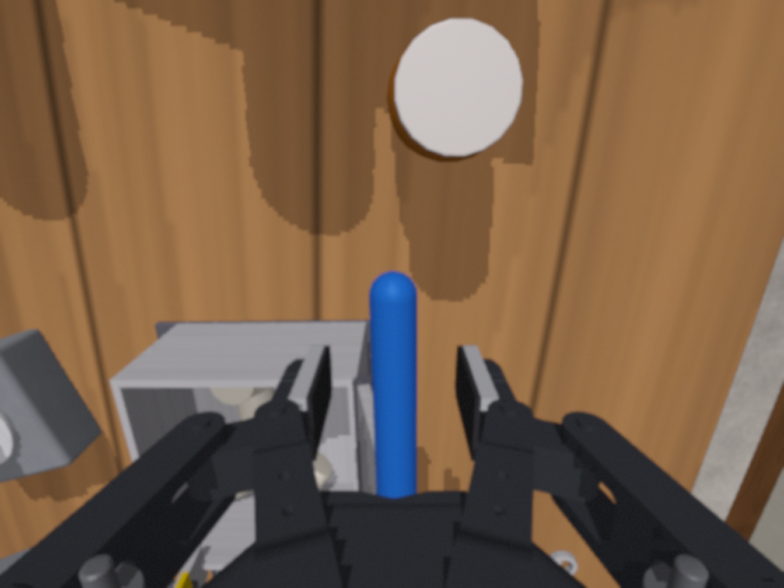

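View pics/s28.png

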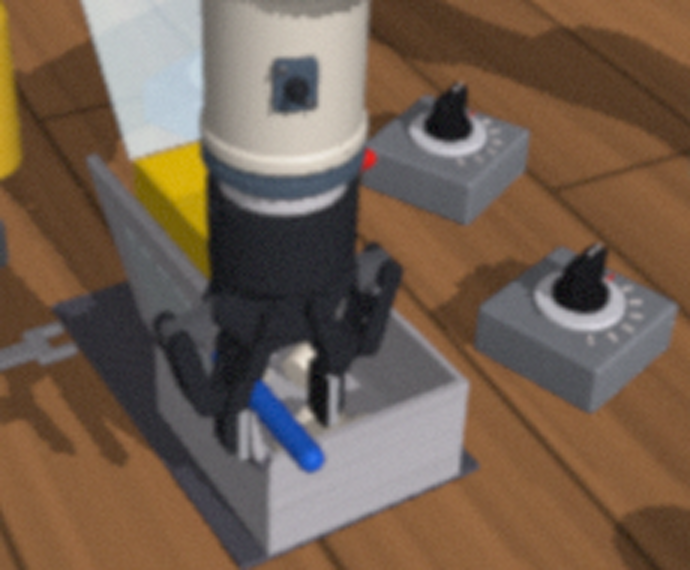

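Call:
{"fn": "move_arm", "kwargs": {"motion": "0 0 -0.002 0 0 0 0;0 0 -0.002 0 0 0 0;0 0 -0.002 0 0 0 0;0 0 -0.002 0 0 0 0;0 0 -0.002 0 0 0 0;0 0 -0.002 0 0 0 0;0 0 -0.002 0 0 0 0", "force": 30}}

```text
time: 31.68
tool_pos: [657.6, 238.4, 164.7]
orientation: [0.001, 0.687, 0.727, -0.004]
force: [-1.8, -1.2, 4.8]
gripper_width: 14.7
```

Call:
{"fn": "move_arm", "kwargs": {"motion": "-0.007 -0.0005 0.001 0 0 0 0;-0.014 -0.001 0.002 0 0 0 0;-0.021 -0.001 0.002 0 0 0 0;-0.028 -0.002 0.002 0 0 0 0;-0.036 -0.002 0.001 0 0 0 0;-0.043 -0.003 0 0 0 0 0;-0.05 -0.003 -0.002 0 0 0 0;-0.056 -0.004 -0.005 0 0 0 0;-0.063 -0.004 -0.008 0 0 0 0;-0.069 -0.005 -0.012 0 0 0 0;-0.075 -0.005 -0.016 0 0 0 0;-0.075 -0.005 -0.016 0 0 0 0"}}

```text
time: 32.68
tool_pos: [581.1, 232.9, 149.8]
orientation: [0.001, 0.686, 0.727, -0.005]
force: [-6.1, -3.0, 6.3]
gripper_width: 14.5
```

Run:
```python
from h import *
s=get_state();print(s['tool_pos'],s['orientation'],s['force'],s['gripper_width'],s['time'])
snap('scene','s29.png',3,(170,130,400,320))
```

```text
[581.09015556 232.87310672 149.82562549] [ 0.00084904  0.68642901  0.72718217 -0.00453624] [-6.13151734 -2.98915785  6.3247937 ] 14.521950354056104 32.6833
```

View pics/s29.png

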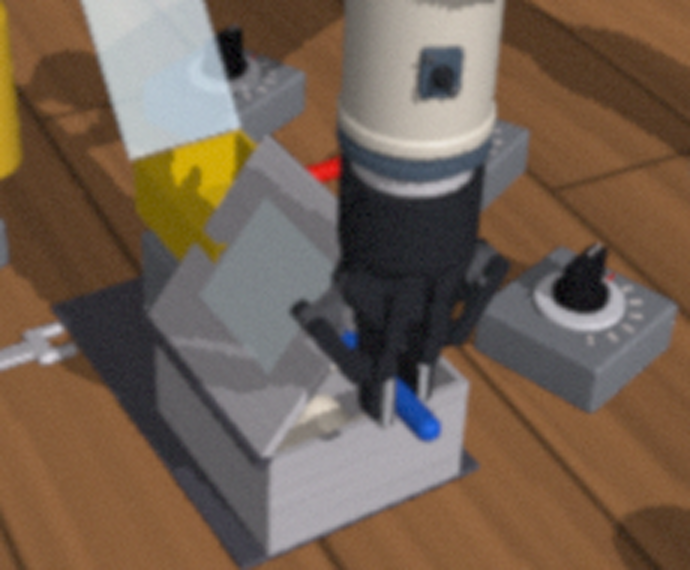

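Call:
{"fn": "move_arm", "kwargs": {"motion": "-0.006 0 -0.005 0 0 0 0;-0.01 -0.001 -0.01 0 0 0 0;-0.015 -0.001 -0.015 0 0 0 0;-0.019 -0.001 -0.021 0 0 0 0;-0.023 -0.002 -0.027 0 0 0 0;-0.026 -0.002 -0.033 0 0 0 0;-0.029 -0.002 -0.04 0 0 0 0;-0.031 -0.002 -0.047 0 0 0 0;-0.032 -0.002 -0.054 0 0 0 0;-0.033 -0.002 -0.061 0 0 0 0;-0.034 -0.002 -0.067 0 0 0 0;-0.034 -0.002 -0.07 0 0 0 0"}}

```text
time: 33.73
tool_pos: [543.6, 230.2, 76.8]
orientation: [-0.002, 0.686, 0.727, -0.009]
force: [-10.7, -3.1, 0.7]
gripper_width: 14.4
```

Run:
```python
from h import *
s=get_state();print(s['tool_pos'],s['orientation'],s['force'],s['gripper_width'],s['time'])
snap('scene','s30.png',3,(170,130,400,320))
```

```text
[543.63023447 230.18300844  76.75692926] [-0.0016824   0.68615825  0.72739819 -0.00871159] [-10.70638336  -3.08105077   0.74820117] 14.359489285262748 33.7333
```

View pics/s30.png

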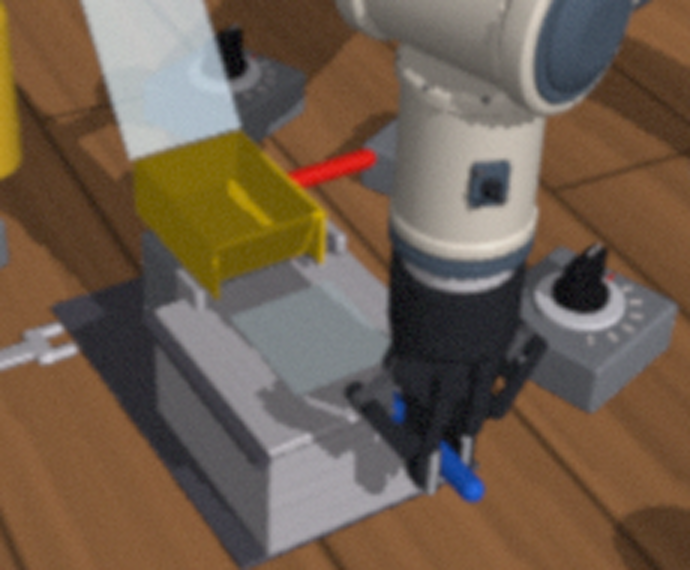

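Call:
{"fn": "move_arm", "kwargs": {"motion": "0.002 0 -0.004 0 0 0 0;0.002 0 -0.006 0 0 0 0;0.002 0 -0.006 0 0 0 0;0.002 0 -0.006 0 0 0 0;0.002 0 -0.006 0 0 0 0"}}

```text
time: 34.2
tool_pos: [543.5, 230.2, 73.9]
orientation: [-0.003, 0.686, 0.728, -0.01]
force: [-16.8, -3.8, 19.7]
gripper_width: 14.8
```

Call:
{"fn": "move_arm", "kwargs": {"motion": "0 0 0 0 0 0 0.5;0 0 0 0 0 0 0.5;0 0 0 0 0 0 0.5;0 0 0 0 0 0 0.5;0 0 0 0 0 0 0.5;0 0 0.04 0 0 0 0.5;0 0 0.08 0 0 0 0.5;0 0 0.12 0 0 0 0.3;-0.01 -0.04 0.13 0 0 0 0;-0.02 -0.08 0.13 0 0 0 0;-0.02 -0.08 0.13 0 0 0 0;-0.02 -0.08 0.13 0 0 0 0"}}

```text
time: 35.2
tool_pos: [523.5, 148.6, 204.1]
orientation: [-0.003, 0.687, 0.727, -0.01]
force: [-0.5, 0.3, 0.0]
gripper_width: -0.1
```

Run:
```python
from h import *
s=get_state();print(s['tool_pos'],s['orientation'],s['force'],s['gripper_width'],s['time'])
snap('scene','s31.png',3,(170,130,400,320))
w=snap('wrist','w31.png',1.4)
```

```text
[523.50741378 148.63130914 204.08317535] [-0.00273318  0.686977    0.72660885 -0.00973223] [-0.51988698  0.33847818  0.02425431] -0.08011727079257937 35.2
```

View pics/s31.png

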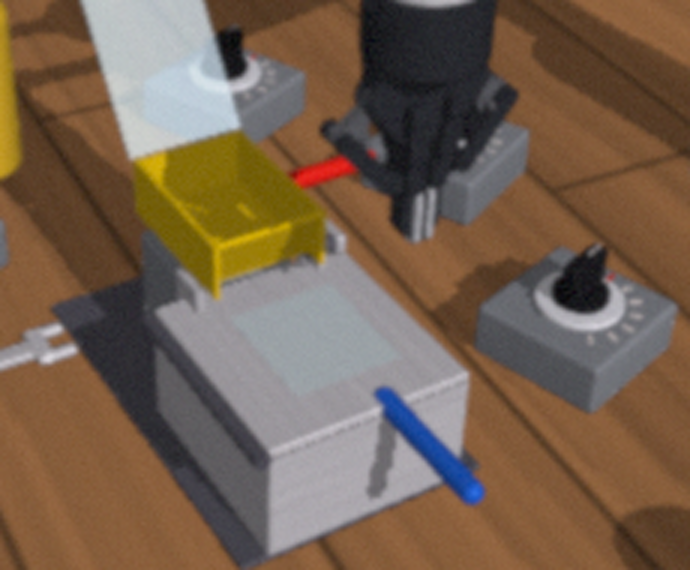

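View pics/w31.png

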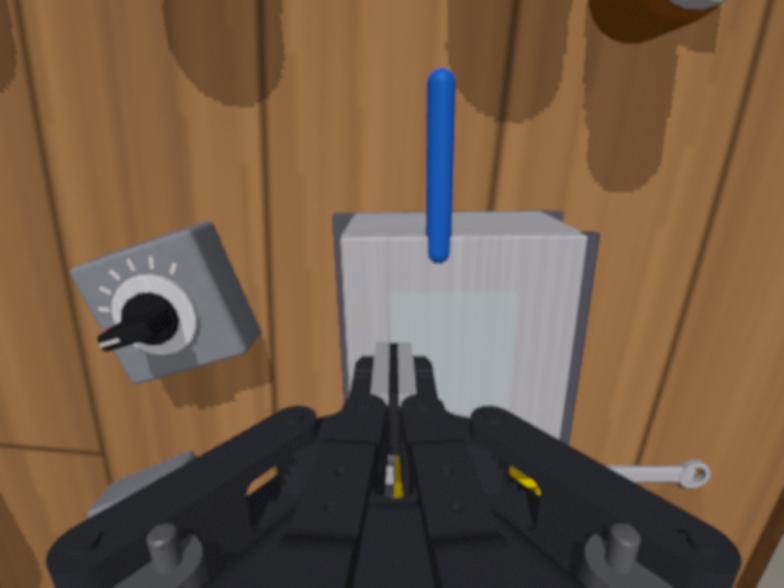

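Call:
{"fn": "move_arm", "kwargs": {"motion": "-0.009 -0.02 -0.03 0 0 0 0;-0.009 -0.02 -0.06 0 0 0 0;-0.009 -0.02 -0.09 0 0 0 0;-0.009 -0.02 -0.1 0 0 0 0;-0.009 -0.02 -0.103 0 0 0 0;-0.009 -0.02 -0.106 0 0 0 0;-0.009 -0.02 -0.109 0 0 0 0;-0.009 -0.02 -0.111 0 0 0 0;-0.009 -0.02 -0.111 0 0 0 0;-0.009 -0.02 -0.111 0 0 0 0"}}

```text
time: 36.13
tool_pos: [514.4, 131.4, 98.3]
orientation: [-0.003, 0.686, 0.728, -0.009]
force: [-15.2, -3.2, 25.5]
gripper_width: -0.1
```

Call:
{"fn": "move_arm", "kwargs": {"motion": "0 0 0.02 0 0 0 0;0 0 0.06 0 0 0 0;-0.03 -0.02 0.1 0 0 0 0.3;-0.07 -0.06 0.12 0 0 0 0.5;-0.09 -0.1 0.14 0 0 0 0.5;-0.09 -0.14 0.16 0 0 0 0.5;-0.09 -0.18 0.16 0 0 0 0.5;-0.09 -0.22 0.16 0 0 0 0.5;-0.09 -0.26 0.16 0 0 0 0.5;-0.09 -0.3 0.16 0 0 0 0.5;-0.09 -0.34 0.16 0 0 0 0.5;-0.09 -0.38 0.16 0 0 0 0.5"}}

```text
time: 37.13
tool_pos: [424.7, -227.7, 259.4]
orientation: [-0.002, 0.685, 0.728, -0.009]
force: [1.4, 0.2, 0.1]
gripper_width: 42.4
```

Call:
{"fn": "move_arm", "kwargs": {"motion": "0.01 -0.04 0 0 0 0 0.5;0.01 -0.06 0 0 0 0 0.5;0.01 -0.06 0 0 0 0 0.5;0.01 -0.06 0 0 0 0 0.5"}}

```text
time: 37.47
tool_pos: [435.1, -288.2, 259.2]
orientation: [-0.003, 0.686, 0.728, -0.009]
force: [-0.2, 0.7, -0.2]
gripper_width: 42.5
```

Run:
```python
from h import *
s=get_state();print(s['tool_pos'],s['orientation'],s['force'],s['gripper_width'],s['time'],s['q'])
snap('scene','s32.png',1.4)
w=snap('wrist','w32.png',1.4)
```

```text
[ 435.0775788  -288.15966009  259.18691204] [-0.00266347  0.68552567  0.72799003 -0.00883098] [-0.1835701   0.65030625 -0.17782519] 42.52227359488173 37.4667 [-0.63911573 -0.10394498  1.37551665 -0.01775251  1.87731601 -0.70447606]
```

View pics/s32.png

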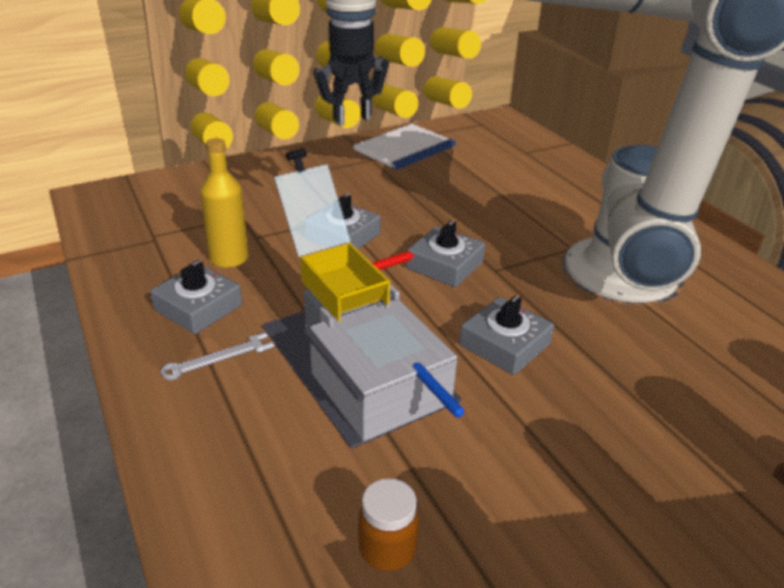

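View pics/w32.png

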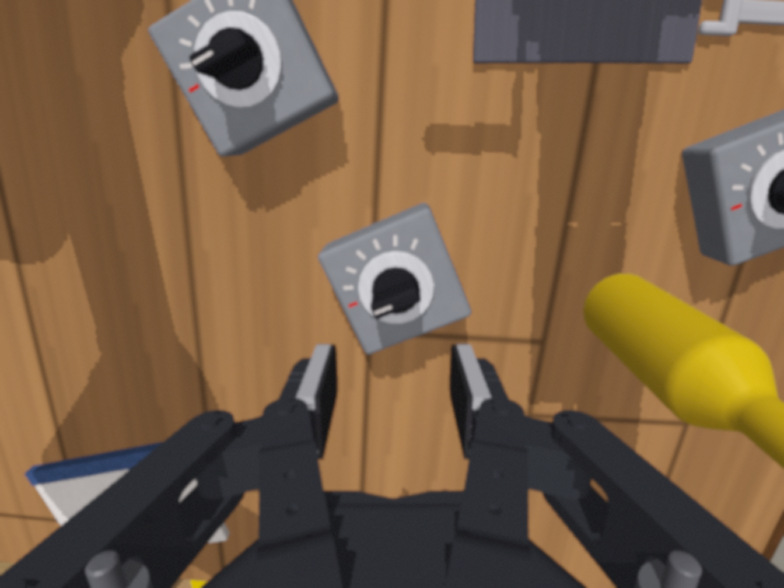

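Run:
```python
from h import *
w=snap('wrist','w33.png',6,(220,140,345,260));s=get_state();print(s['tool_pos'])
```

```text
[ 435.25036282 -286.41969116  259.93352661]
```

View pics/w33.png

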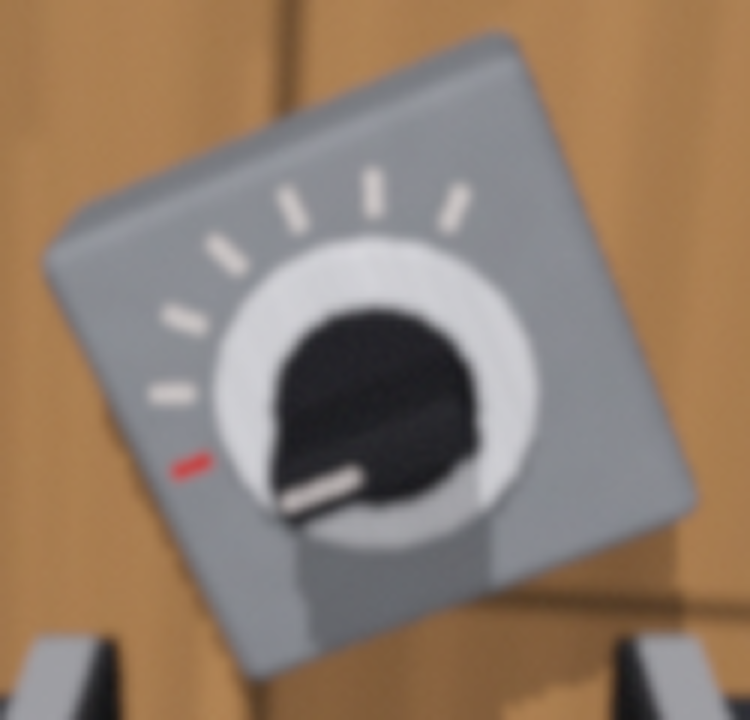

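Run:
```python
from h import *
w=snap('wrist');s=get_state();print(s['tool_pos'])
f=lambda x,y,z:onz(w,(220+x/6,140+y/6),z)
a=f(360,475,89);b=f(282,504,89);print('white',a,b,np.degrees(np.arctan2(*(a-b)[[1,0]])))
c=f(377,393,52);r=f(192,466,45);c2=f(377,393,45);print('ring',c,c2,'red',r,np.degrees(np.arctan2(*(c2-r)[[1,0]])))
cs=[f(48,262,45),f(520,52,45),f(692,505,45),f(258,675,45)];print(np.array(cs).round(1));print(np.mean(cs,0),np.degrees(np.arctan2(*(cs[1]-cs[0])[[1,0]])),np.degrees(np.arctan2(*(cs[2]-cs[3])[[1,0]])))
# stripe of bar edges: top edge (285,440)-(470,380); 
t=snap('top');
print('top',onz(t,(310+372/4,100+603/4),52),onz(t,(310+372/4,100+603/4),85))
```

```text
[ 435.19189288 -286.35284608  259.99082706]
white [ 434.48921912 -332.68092024   89.        ] [ 420.13058093 -339.60942849   89.        ] 25.758815374468703
ring [ 437.15161308 -329.21527122   52.        ] [ 437.25473584 -331.68802021   45.        ] red [ 398.74276533 -350.98923087   45.        ] 26.61885277770163
[[ 367.5 -307.7   45. ]
 [ 460.9 -258.2   45. ]
 [ 506.6 -352.6   45. ]
 [ 415.1 -400.2   45. ]]
[ 437.51121071 -329.66747145   45.        ] 27.93131789833343 27.51319729247009
top [ 434.29675445 -334.93914256   52.        ] [ 431.66688244 -325.83315563   85.        ]
```

Call:
{"fn": "move_arm", "kwargs": {"motion": "0.001 -0.04 -0.02 0 0 -1.168 0.7;0.001 -0.044 -0.04 0 0 -1.168 0.7;0.001 -0.044 -0.06 0 0 -1.168 0.7;0.001 -0.044 -0.08 0 0 -1.168 0.7;0.001 -0.044 -0.1 0 0 -1.168 0.7;0.001 -0.044 -0.12 0 0 -1.168 0.7;0.001 -0.044 -0.12 0 0 -1.168 0.7;0.001 -0.044 -0.12 0 0 -1.168 0.7;0.001 -0.044 -0.12 0 0 -1.168 0.7;0.001 -0.044 -0.12 0 0 -1.168 0.7;0.001 -0.044 -0.12 0 0 -1.168 0.7;0.001 -0.044 -0.12 0 0 -1.168 0.7"}}

```text
time: 38.72
tool_pos: [436.5, -329.7, 140.4]
orientation: [-0.006, 0.973, 0.232, -0.006]
force: [-0.6, 0.6, -0.1]
gripper_width: 60.1
```

Run:
```python
from h import *
snap('wrist');w=snap('wrist','w34.png',1.4);s=get_state();print(s['tool_pos'],s['orientation'],s['q'],s['time'])
q=s['orientation'];m=R.from_quat([q[1],q[2],q[3],q[0]]).as_matrix();print(np.degrees(np.arctan2(m[1,1],m[0,1])),m[:,2])
```

```text
[ 436.35483096 -329.93628361  140.27097864] [-0.00601263  0.97266809  0.23203519 -0.00634799] [-0.70760654 -0.03445382  1.51940936 -0.00320797  1.67383023  0.39453012] 38.8167
-63.16912234632063 [-0.01513925  0.00875068 -0.9998471 ]
```

View pics/w34.png

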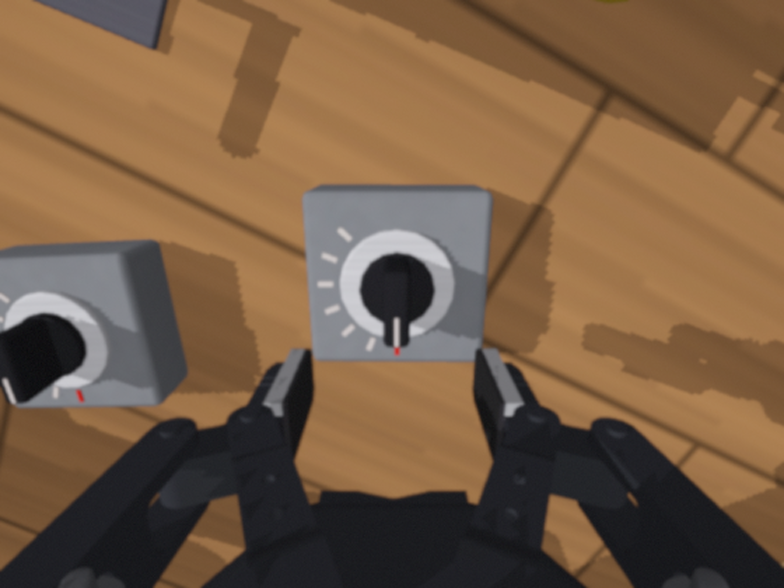

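Run:
```python
from h import *
w=snap('wrist');s=get_state();print(s['tool_pos'])
print(onz(w,(397/1.4,287/1.4),52),onz(w,(397/1.4,284/1.4),52),onz(w,(397/1.4,343/1.4),89),onz(w,(397/1.4,258/1.4),89))
```

```text
[ 436.32029022 -330.09049992  140.24174893]
[ 436.78363765 -331.20725109   52.        ] [ 438.42949798 -330.36778809   52.        ] [ 421.35694028 -339.26155231   89.        ] [ 461.5040047  -318.78360375   89.        ]
```

Call:
{"fn": "move_arm", "kwargs": {"motion": "0.001 -0.001 -0.03 -0.009 -0.015 0 0.7;0.001 -0.001 -0.05 -0.009 -0.015 0 0.7;0.001 -0.001 -0.07 -0.009 -0.015 0 0.7;0.001 -0.001 -0.074 -0.009 -0.015 0 0.7;0.001 -0.001 -0.074 -0.009 -0.015 0 0.7;0.001 -0.001 -0.074 -0.009 -0.015 0 0.7;0.001 -0.001 -0.074 -0.009 -0.015 0 0.7"}}

```text
time: 39.45
tool_pos: [438.1, -331.7, 68.2]
orientation: [0.001, 0.973, 0.232, 0.001]
force: [-0.6, -0.0, 0.1]
gripper_width: 59.6
```

Run:
```python
from h import *
w=snap('wrist','w35.png',1.4);s=get_state();print(s['tool_pos'],s['force'])
snap('scene','s35.png',4,(180,80,320,220))
```

```text
[ 438.10917521 -331.7291749    68.2321231 ] [ 0.04824632 -0.40178381 -0.09246612]
```

View pics/w35.png

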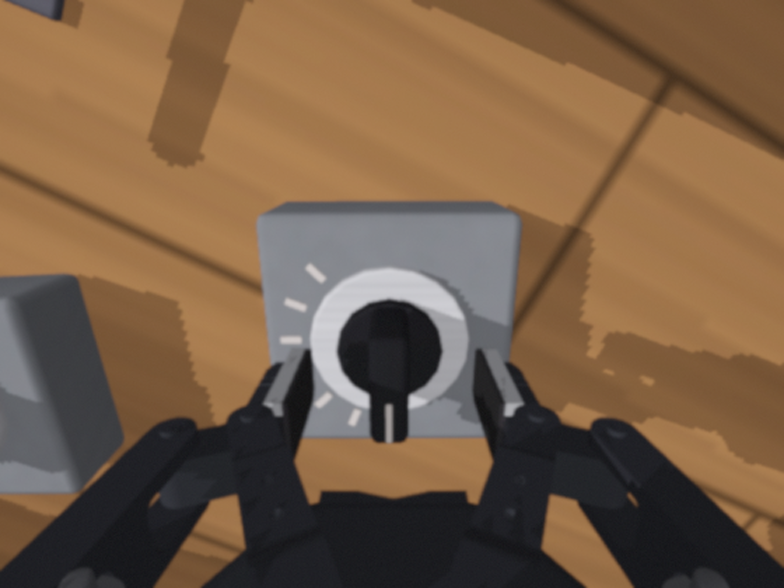

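View pics/s35.png

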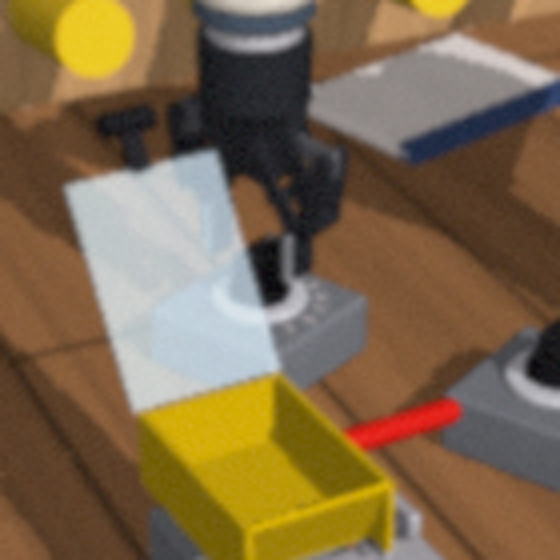

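Call:
{"fn": "move_arm", "kwargs": {"motion": "-0.001 0.001 0 0 0 0 0.4;-0.001 0.001 0 0 0 0 0;-0.001 0.001 0 0 0 0 0;-0.001 0.001 0 0 0 0 0;-0.001 0.001 0 0 0 0 0;-0.001 0.001 0 0 0 0 0;-0.001 0.001 0 0 0 0 0", "force": 40}}

```text
time: 40.13
tool_pos: [437.0, -330.5, 68.6]
orientation: [0.001, 0.973, 0.232, 0.001]
force: [-2.2, 2.7, 5.0]
gripper_width: 12.8
```

Run:
```python
from h import *
w=snap('wrist','w36.png',1.4);s=get_state();print(s['tool_pos'],s['force'],s['gripper_width'],s['wrist_torque'])
q=s['orientation'];m=R.from_quat([q[1],q[2],q[3],q[0]]).as_matrix();print(np.degrees(np.arctan2(m[1,1],m[0,1])),m[:,2])
```

```text
[ 437.05124901 -330.51616048   68.60916582] [-2.35487929  3.63790806  5.42453305] 13.027837950451666 [ 0.55430745  0.37762583 -0.01168962]
-63.180956304423184 [ 0.00205873 -0.00187105 -0.99999613]
```

View pics/w36.png

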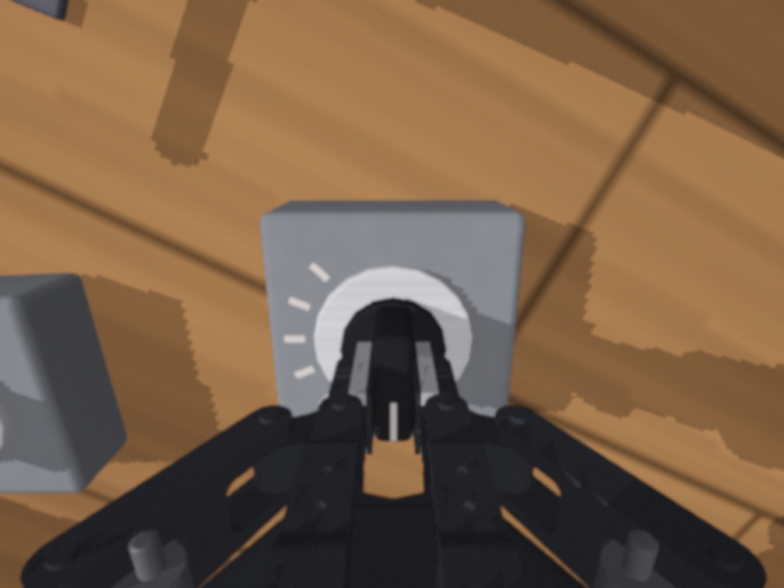

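Call:
{"fn": "move_arm", "kwargs": {"motion": "0 0 0 0 0 -0.11 0;0 0 0 0 0 -0.22 0;0 0 0 0 0 -0.33 0;0 0 0 0 0 -0.44 0;0 0 0 0 0 -0.55 0;0 0 0 0 0 -0.66 0;0 0 0 0 0 -0.77 0;0 0 0 0 0 -0.88 0;0 0 0 0 0 -0.99 0;0 0 0 0 0 -1.1 0;0 0 0 0 0 -1.18 0;0 0 0 0 0 -1.18 0"}}

```text
time: 41.18
tool_pos: [436.9, -330.9, 68.6]
orientation: [0.002, 0.937, -0.35, 0.0]
force: [-2.2, -0.1, 1.9]
gripper_width: 13.0
```

Run:
```python
from h import *
w=snap('wrist','w37.png',1.4);s=get_state();print(s['tool_pos'],s['force'],s['gripper_width'],s['wrist_torque'])
q=s['orientation'];m=R.from_quat([q[1],q[2],q[3],q[0]]).as_matrix();print(np.degrees(np.arctan2(m[1,1],m[0,1])),m[:,2])
```

```text
[ 436.94440812 -330.85961585   68.63968409] [-1.14139937 -0.75284426  2.43307474] 13.145143814806227 [-0.04936574  0.31138206  0.00143202]
-130.7067847116533 [-0.00104116 -0.00326987 -0.99999411]
```

View pics/w37.png

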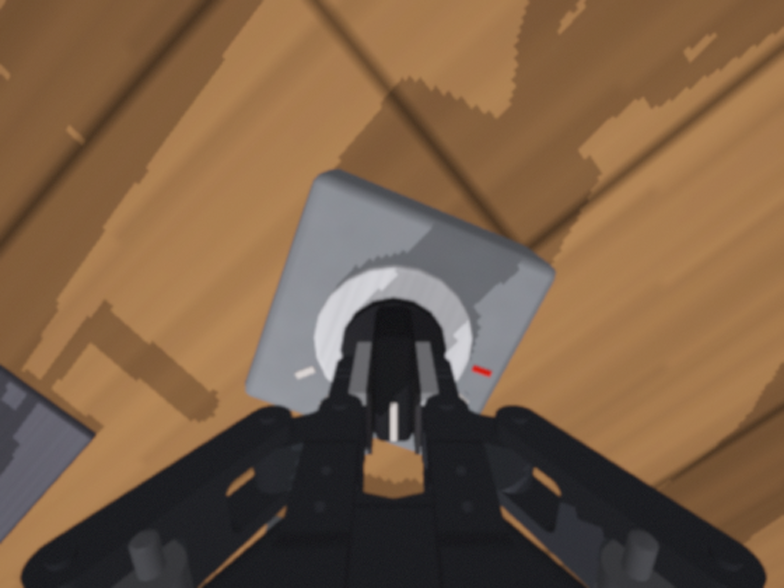

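Turned 67.5°, pointer still square to the jaws. Release and rise.

Call:
{"fn": "move_arm", "kwargs": {"motion": "0 0 0 0 0 0 0.3;0 0 0 0 0 0 0.6;0 0 0 0 0 0 0.6;0 0 0 0 0 0 0.6;0 0 0.03 0 0 0 0.6;0 0 0.06 0 0 0 0.6;0 0 0.1 0 0 0 0.6;0 0 0.14 0 0 0 0.6;0 0 0.14 0 0 0 0.6;0 0 0.14 0 0 0 0.6;0 0 0.14 0 0 0 0.6"}}

```text
time: 42.15
tool_pos: [437.0, -330.8, 208.2]
orientation: [0.002, 0.938, -0.348, 0.0]
force: [0.3, 0.6, -0.4]
gripper_width: 51.4
```

Run:
```python
from h import *
w=snap('wrist','w38.png',1.4);s=get_state();print(s['tool_pos'],s['force'],s['time'])
snap('scene','s38.png',1.4)
```

```text
[ 436.61742647 -330.52032624  206.96329994] [0.2777707  0.26179155 0.44332276] 42.2
```

View pics/w38.png

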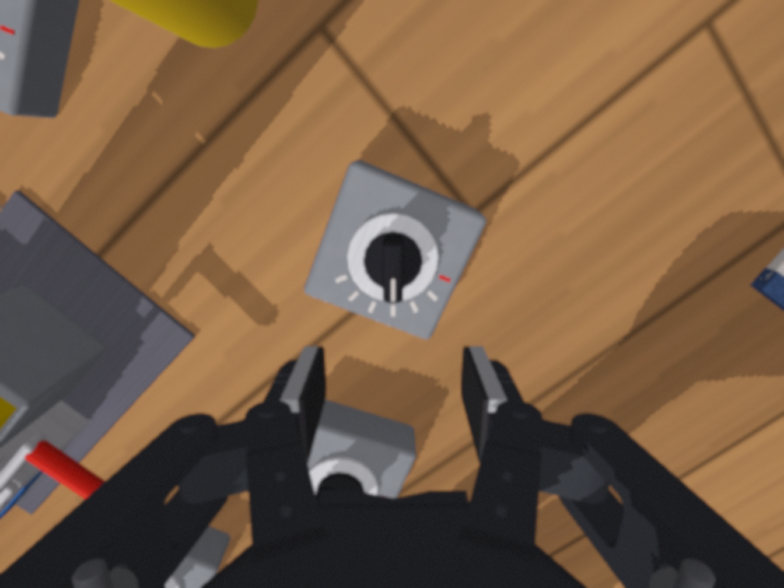

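View pics/s38.png

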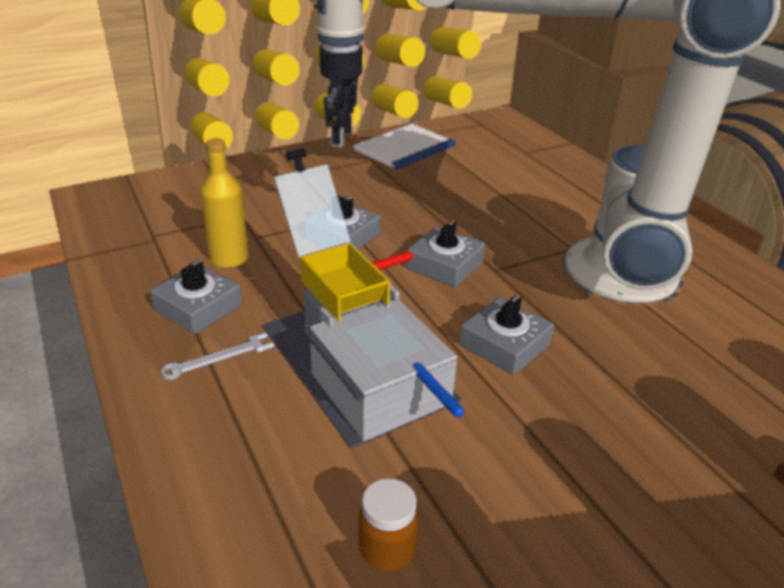

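```bash
python3 -c "
from h import *
print(close_job())"
```

```text
the job is handed in; nothing more can be done
None
```

The job is handed in after about 42 s of the 210 s allowed, and my last checks show every step done. No verdict was reported.

- **Yellow box lid:** I swung the clear lid back until it snapped open. It sat slightly farther back once released.
- **Tipping:** I tipped the box to its stop, where pushing further moved it no more. Both of its stoppers fell into the tub, and I returned the box to its upright stop.
- **Bench stoppers:** I placed all three in the tub. The wrist view taken before closing the tub lid showed all five inside.
- **Tub lid:** I lowered it by the blue handle and pressed it. The top face met the fingers at 98 mm with about 25 N, against the 99 mm given for a shut lid. That push was above the 6 to 15 N in the text. I did not look for or hear the click itself, so "latched" rests on that height.
- **Timer:** I turned the rightmost knob 67.5° clockwise and let go. The pointer stands on the third tick past the red mark.
- **Left alone:** The bottle, jar and wrench look unmoved in the last scene picture, judged by eye. The arm ended clear above the timer with no contact force.

**What disagreed:** The red handle's path came out about 7 mm off my first estimate. That loaded the grip by up to about 55 N at the upright stop, below the 120 N wrist limit.

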